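Unload an indexed cell test box through its hand port

TASK

Empty the clear cell test box into the black carrier: first lift the cover off the round port in its roof and lay it flat on the bench, then work the ratchet lever, stroke by stroke, to bring the cells round under the port one after another, and lift every cell out through the port and stand it upright in a compartment of the carrier. When all the cells are in the carrier, lay the cover back on the roof so that it closes the port completely. Do not let a cell tip over, and leave the parts bin and the meter where they are.

Things in the scene. Friction and masses are not known exactly. Their poses are not given: they have to be found in the camera images.
- guard: Clear test box, fixed; place and yaw vary. Origin: on the bench, on the upright turntable axis. In its frame it spans x -185 to +135, y -135 to +135 mm; roof 176 to 182 mm above the bench. Inside, six pedestals (tops at 76 mm, prongs 25 mm high round a cell's foot) stand 60 degrees apart on a 95 mm radius about the axis; the one in direction -x of this frame is under the port.
- port (a point): Centre of the round port in the roof, diameter 130 mm; this point is on the roof's upper face (182 mm above the bench), 95 mm from the turntable axis in the box's -x direction. A cell can be drawn straight up through it only when its pedestal stands under the port's centre.
- turntable (a joint): Angle of the turntable (rad), 0 at the start, growing counter-clockwise seen from above. One tooth is 0.524 rad (30 degrees), so two strokes bring the next pedestal under the port. The lever's pawl drives it forwards only; friction holds it where it is left. Make each stroke smoothly, in about 1 s, so that the cells do not rock.
- lever (a joint): Ratchet lever's angle (rad) about the turntable axis: 0 at rest, 0.60 at its stop, growing counter-clockwise from above. The pawl bites after 0.05; a stroke to 0.575 or to the stop advances the turntable one tooth, then the lever must come back below 0.03 to catch the next tooth. A spring (1.5 to 3 N at the handle) returns it when let go; the push takes about 8 N at the handle.
- lever_grip (a point): Grip point of the lever's handle, an upright round black rubber post, diameter 22 mm, outside the box's -y wall, 205 mm from the turntable axis. The point is on the post's axis, 195 mm above the bench; the post's top is at 215 mm. At rest the post lies at -115 degrees in the box's frame (wall at y -135 mm).
- cover: Loose round grey cover of the port: disc 170 mm in diameter, 6 mm thick, with an upright black knob 30 mm in diameter and 40 mm high at its centre (top 46 mm above the underside), 0.25 kg. Origin: centre of its underside, z up. It lies over the port at the start; it has no rim and simply rests by its weight.
- carrier: Black open carrier fixed to the bench, 75 x 200 x 40 mm (x, y, z of its own frame), walls 5 mm, floor 5 mm thick. Origin: centre of its underside; its long side is its y axis. Two cross walls make three equal compartments, centred at y = -65, 0 and +65 mm, each about 65 x 60 mm inside.
- parts_bin: Bystander: open blue bin 100 x 140 x 60 mm with copper pieces. Origin: centre of its underside.
- meter: Bystander: orange hand meter 85 x 160 x 35 mm lying flat. Origin: centre of its underside.
- cell1: Round battery cell, 40 mm in diameter, 90 mm high, green sleeve, about 0.3 kg, standing on one of the turntable's pedestals; there are two or three cells in all (the others of cell1 to cell5 are absent). Origin: centre of its underside, z up along the cell.
- cell2: Round battery cell, 40 mm in diameter, 90 mm high, green sleeve, about 0.3 kg, standing on one of the turntable's pedestals; there are two or three cells in all (the others of cell1 to cell5 are absent). Origin: centre of its underside, z up along the cell.
- cell3: Round battery cell, 40 mm in diameter, 90 mm high, green sleeve, about 0.3 kg, standing on one of the turntable's pedestals; there are two or three cells in all (the others of cell1 to cell5 are absent). Origin: centre of its underside, z up along the cell.
- cell4: Round battery cell, 40 mm in diameter, 90 mm high, green sleeve, about 0.3 kg, standing on one of the turntable's pedestals; there are two or three cells in all (the others of cell1 to cell5 are absent). Origin: centre of its underside, z up along the cell.
- cell5: Round battery cell, 40 mm in diameter, 90 mm high, green sleeve, about 0.3 kg, standing on one of the turntable's pedestals; there are two or three cells in all (the others of cell1 to cell5 are absent). Origin: centre of its underside, z up along the cell.
Not all that is in view belongs to the job. Of the things that look like the cover, the middle-sized one is meant.

How it is judged:
On the way, in this order (a step that is already met when the one before it is completed fails the run):
1. the cover is off the port and lies flat on the bench, let go (height (world z) of cover below 0.02 m and horizontal distance between cover and port above 0.15 m and angle between cover's own z axis and vertical below 0.1 rad and contact force between the fingers and cover below 0.2 N), for 0.2 s.
2. the turntable has been advanced by at least one tooth (value of joint turntable above 0.45 rad), for 0.1 s.
3. every cell stands upright in a compartment of the carrier (x of cell1 in the frame of carrier between -0.03 and 0.03 m and y of cell1 in the frame of carrier between -0.1 and 0.1 m and z of each of cell1, cell2, cell3, cell4, cell5 in the frame of carrier below 0.015 m and angle between each of cell1, cell2, cell3, cell4, cell5's own z axis and vertical below 0.15 rad and linear speed of each of cell1, cell2, cell3, cell4, cell5 below 0.03 m/s and x of cell2 in the frame of carrier between -0.03 and 0.03 m and y of cell2 in the frame of carrier between -0.1 and 0.1 m and x of cell3 in the frame of carrier between -0.03 and 0.03 m and y of cell3 in the frame of carrier between -0.1 and 0.1 m and x of cell4 in the frame of carrier between -0.03 and 0.03 m and y of cell4 in the frame of carrier between -0.1 and 0.1 m and x of cell5 in the frame of carrier between -0.03 and 0.03 m and y of cell5 in the frame of carrier between -0.1 and 0.1 m), for 0.3 s.
At the end, for the whole second after the job is handed in: Every cell present stands upright (within 0.15 rad) on the floor of a carrier compartment, and the cover lies flat on the box's roof with its centre within 18 mm of the port's centre, so that the port is wholly closed; all at rest (all of step 3 and horizontal distance between cover and port below 0.018 m and z of cover in the frame of guard between 0.177 and 0.186 m and angle between cover's own z axis and vertical below 0.05 rad and linear speed of cover below 0.03 m/s); the robot touches nothing.
It fails at once if a cell is tipped over (more than 0.7 rad) (angle between any of cell1, cell2, cell3, cell4, cell5's own z axis and vertical above 0.7 rad).
It fails at once if the parts bin or the meter is moved by more than 40 mm (distance of any of parts_bin, meter from where it was at the start of the episode above 0.04 m).
Of cell1, cell2, cell3, cell4, cell5 only 2 to 3 are there at a start; the rules pass over those that are not, and their reading is None.
At some moment in a run one of cover may be knocked a few centimetres aside while the robot is not near it.
It also fails if it takes over 210 s, if anything falls off the work surface, if the arm or the gripper's body presses on something with over 40 N, if the wrist force passes 120 N, or if a joint passes its speed limit or range.

ROBOT

A 6-joint arm with a two-finger parallel gripper is mounted at the origin on the work surface. World frame = base frame: x ahead of the robot, y to its left, z up, the work surface at z = 0. Lengths are in m, angles in rad, forces in N, time in s.
With the tool pointing down it reaches from about 0.275 to 0.725 m from the base axis. Payload 5.6 kg.
Tool frame: the origin (TCP) lies at the very end of the fingers, on their centre line; the grasp point (between the pads) lies 19 mm behind it; z points along the fingers, y is the line along which they close (so a half turn about z gives the same grasp; the last joint's range is limited). The gripper opens to 85 mm and grips with 20 to 120 N. Pads are 22 mm wide; open, the fingers measure 114 mm over their backs; the gripper's body (76 mm by 85 mm) begins 54 mm behind the grasp point. The pads swing forward as they close: fully open they stand 13 mm farther back than shut.
Start: joints at [1.538, 0.255, 0.108, 0, -1.424, -0.285], TCP at [0.172, 0.522, 0.231] pointing down, gripper open.
Joint ranges: [-2.95, 2.95], [-1.21, 1.97], [-1.09, 1.5], [-2.87, 1.71], [-2.94, -0.07], [-3.05, 3.05]. Speed limits (rad/s): [2.57, 2.57, 3.14, 3.14, 3.14, 3.14].

INTERFACE

Orientations are given as a 3x3 rotation matrix whose columns are the frame's x, y, z axes.
In Python, from bench import env gives the robot as it stands.
- The arm moves only by the tool carry_out, never from a script. Its argument "steps" is a list of rows, each an object of numbers: "fingers": the opening, from 0 (shut) to 1 (fully open); "x", "y", "z": the shift along the tool's x, y, z in cm; "twist": the turn about the tool's z in degrees. In form: [{"fingers": .., "x": .., "y": .., "z": .., "twist": ..}, ...]. A call has 1 to 12 rows; each row shifts and turns the commanded pose from where the row before left it, along the tool's axes as they then stand; what a row does not reach is not made up. A row lasts 1/8 s, in which the tool goes at most 62.5 mm and 10.7 degrees, less where a joint would pass 70% of its speed; a pose out of reach is approached as far as the arm can. A call with a gripper value outside its range is refused whole. The fingers move at their own pace and stop on an object; "grip_force" is the grip in N (left out, the last holds). Time passes only in rows, so rows that do not move let the fingers close. It gives the time, the measured TCP pose, the force, the opening and the grip force at its end, in the units of the state.
- env.get_obs(): the state, without advancing time (a new reading comes with each control period).
- env.get_image(name): name is "scene" or "side" or "wrist"; returns (picture, depth): 480x640x3 uint8, red, green, blue; 480x640 float32, m along the optical axis (not along the pixel's ray), 0 where there is no reading.
- env.get_calibration(name): a dict with "mtx" (3x3 intrinsics, pixels), "extrinsics" (4x4, takes a point from world to camera coordinates); the wrist camera has in their place "hand_eye" (4x4, takes a point from camera to tool coordinates, whose origin is the TCP and whose axes are the flange's). Camera axes: x right, y down, z forward; pixel columns grow to the right and rows downward; lengths in m; the calibration is good to about 2 mm. A picture is of the moment at which its call begins: read the wrist's pose just before it. get_calibration takes no time and is no camera call.
- env.close_job(): hands the job in; it is judged then, once.
Trained networks look in the newest picture that a camera, given by its name, has taken for a name from the list of things; names that differ only in an ending like _2 or _b are one class to them, and where a whole thing is asked for, a point or a joint stands for the part that bears it (a point fixed in the world has none). Each returns a list of dicts, best first, with "score" (0 to 1); they miss things now and then, are a little off and sometimes report something else, mostly with a low value. They report only what shows in the picture. A call takes as long as a camera call. They do not tell look-alikes from the thing itself.
- env.recognise(name, camera): "location" ([column, row] as shares, 0 to 1, of the picture: columns of its width, rows of its height, amid what is visible of it).
- env.landmark_of(name, camera): "location" ([column, row] as shares, 0 to 1, of the picture: columns of its width, rows of its height: a listed point, or the origin of a listed thing).
The state is a dict: "clock": time; "qpos": joint angles; "qd": joint speeds; "joint_efforts": joint torques, N m; "tool_pos": TCP position; "orientation": TCP orientation; "force": force on the tool from outside, world axes, zero at the start; "ft_torque": the same for the moment, N m; "finger_gap": finger opening in m; "grip_force": force on a finger pad.
Only numpy, scipy, OpenCV 4.12 (cv2) and the standard library are available. Lean on these libraries where they do the work, as an engineer would, in place of code of your own. Each camera call takes 0.05 s, during which the arm holds its last target. There are 200 camera calls.

## Working session

There is one attempt and no reset: what is moved stays moved. The work goes in short steps, Python scripts to look and compute and a tool call to move; the robot and the scene stay as the last step left them, time stands still between calls to the robot, and variables do not carry over. Pictures are saved under pics/ and viewed, at most 14 in all, crops included, and the job is handed in when it is done.

Besides the shell and the picture viewer there is one more tool, called after "Emit:" as name(argument=value, ...) on one line, values as JSON. carry_out: Moves the arm, as the interface text tells. Its arguments: {"type":"object","properties":{"steps":{"type":"array"},"grip_force":{"type":"number"}},"required":["steps"]}

```bash
mkdir -p pics; ls; cat > h.py <<'E'
import numpy as np, cv2
from bench import env
def pic(n): 
    o=env.get_obs(); im,d=env.get_image(n); return o,im,d
def save(im,f): cv2.imwrite('pics/'+f,cv2.cvtColor(im,cv2.COLOR_RGB2BGR))
def cam(n,o=None):
    c=env.get_calibration(n); K=np.array(c['mtx'])
    if n=='wrist':
        T=np.eye(4);T[:3,:3]=np.array(o['orientation']);T[:3,3]=o['tool_pos']
        M=T@np.array(c['hand_eye'])
    else: M=np.linalg.inv(np.array(c['extrinsics']))
    return K,M
def ray_z(K,M,u,v,z):
    r=M[:3,:3]@np.linalg.inv(K)@np.array([u,v,1.]); t=(z-M[2,3])/r[2]; return M[:3,3]+t*r
def cloud(K,M,d):
    v,u=np.mgrid[:480,:640]; p=np.stack([(u-K[0,2])/K[0,0]*d,(v-K[1,2])/K[1,1]*d,d],-1)
    return p@M[:3,:3].T+M[:3,3]
def proj(K,M,p):
    q=K@(np.linalg.inv(M)@np.append(p,1))[:3]; return q[:2]/q[2]
E
python3 - <<'E'
from h import *
for n in ('scene','side'):
    o,im,d=pic(n); save(im,n+'0.png'); K,M=cam(n); C=cloud(K,M,d); print(n,M[:3,3].round(2))
    for t in ('cover','carrier','lever_grip','port','cell1','guard','parts_bin','meter'):
        L=env.landmark_of(t,n)
        for r in L[:4]:
            u,v=r['location'][0]*640,r['location'][1]*480
            z={'lever_grip':.195,'port':.182,'cover':.182,'cell1':.076}.get(t,0)
            c=C[min(int(v),479),min(int(u),639)]
            print(t,round(r['score'],2),int(u),int(v),ray_z(K,M,u,v,z).round(3),'depthpt',c.round(3))
o=env.get_obs(); print(o['clock'],np.round(o['orientation'],3),env.get_calibration('wrist')['hand_eye'])
E
```

```text
pics
scene [ 0.1  -0.12  1.43]
cover 0.97 272 220 [0.486 0.162 0.182] depthpt [0.48  0.157 0.206]
cover 0.72 215 318 [0.235 0.204 0.182] depthpt [0.251 0.243 0.03 ]
cover 0.72 175 205 [0.454 0.389 0.182] depthpt [0.495 0.45  0.033]
carrier 0.94 452 310 [ 0.455 -0.31   0.   ] depthpt [ 0.453 -0.308  0.006]
lever_grip 0.82 341 252 [ 0.458 -0.016  0.195] depthpt [0.513 0.003 0.005]
parts_bin 0.62 414 181 [ 0.764 -0.127  0.   ] depthpt [ 0.755 -0.124  0.022]
meter 0.79 516 252 [ 0.652 -0.43   0.   ] depthpt [ 0.638 -0.421  0.04 ]
side [ 0.75 -0.25  1.19]
cover 0.86 313 144 [0.323 0.187 0.182] depthpt [0.258 0.25  0.034]
cover 0.83 354 191 [0.493 0.156 0.182] depthpt [0.495 0.149 0.201]
cover 0.71 418 152 [0.543 0.355 0.182] depthpt [0.509 0.45  0.025]
carrier 0.87 223 327 [ 0.45  -0.312  0.   ] depthpt [ 0.45  -0.313  0.006]
lever_grip 0.79 295 231 [ 0.46  -0.025  0.195] depthpt [ 0.465 -0.032  0.218]
parts_bin 0.86 354 358 [ 0.764 -0.136  0.   ] depthpt [ 0.762 -0.138  0.026]
meter 0.9 245 416 [ 0.652 -0.428  0.   ] depthpt [ 0.655 -0.423  0.035]
0.9 [[ 0.95  -0.312 -0.   ]
 [-0.312 -0.95   0.   ]
 [-0.    -0.    -1.   ]] [[ 6.21110275e-05 -9.45467489e-01 -3.25716478e-01  8.44009259e-02]
 [ 9.99999757e-01 -1.67595927e-04  6.77176401e-04  9.50415471e-04]
 [-6.94837027e-04 -3.25716441e-01  9.45467248e-01 -1.43327490e-01]
 [ 0.00000000e+00  0.00000000e+00  0.00000000e+00  1.00000000e+00]]
```

View pics/scene0.png

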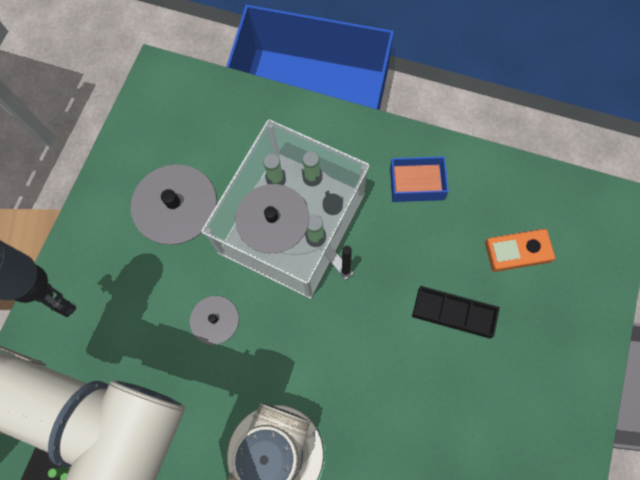

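View pics/side0.png

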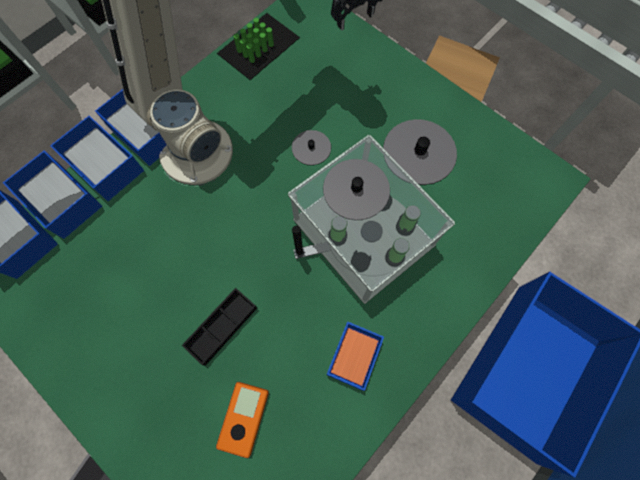

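The images show three discs: small at (213,318), large at (173,203) and middle-sized at (272,218). The middle one lies on the roof over the port, so it fits the description. Next I'll measure it and confirm with an overlay crop.

```bash
cat >> h.py <<'E'
def circ(P):
    A=np.c_[2*P[:,:2],np.ones(len(P))]; s=np.linalg.lstsq(A,(P[:,:2]**2).sum(1),rcond=None)[0]
    return s[:2],np.sqrt(s[2]+s[0]**2+s[1]**2)
E
python3 - <<'E'
from h import *
for n in ('scene','side'):
    o,im,d=pic(n); K,M=cam(n); C=cloud(K,M,d); g=(im.max(-1).astype(int)-im.min(-1))
    def sel(c,r,z0,z1): return C[(np.hypot(C[...,0]-c[0],C[...,1]-c[1])<r)&(C[...,2]>z0)&(C[...,2]<z1)&(d>0)]
    for nm,c,z0,z1,r in (('cover',(.487,.157),.18,.195,.12),('knob',(.487,.157),.215,.24,.03),('post',(.46,-.025),.205,.225,.04),('big',(.5,.45),.002,.012,.15),('small',(.25,.25),.002,.012,.12),('big knob',(.5,.45),.035,.07,.03)):
        P=sel(c,r,z0,z1)
        if len(P)>5:
            a=cv2.minEnclosingCircle(P[:,:2].astype(np.float32)); print(n,nm,len(P),'mean',P.mean(0).round(4),'mec',np.round(a[0],4),round(a[1],4))
    P=sel((.452,-.31),.13,.03,.045); b=cv2.minAreaRect(P[:,:2].astype(np.float32)*1000); print(n,'carrier',len(P),b)
    port=np.array([.487,.157]); 
    if n=='scene': sv=(K,M,im)
    P=sel((.452,-.31),.13,.03,.045)
E
```

```text
scene cover 6741 mean [0.4888 0.1554 0.1861] mec [0.487 0.157] 0.12
scene knob 149 mean [0.4901 0.162  0.227 ] mec [0.4916 0.163 ] 0.0153
scene post 81 mean [ 0.462  -0.026   0.2146] mec [ 0.4632 -0.0258] 0.011
scene big 5231 mean [0.4996 0.4656 0.0072] mec [0.5    0.4502] 0.1499
scene small 3120 mean [0.2489 0.2499 0.0048] mec [0.25 0.25] 0.12
scene big knob 204 mean [0.5037 0.4606 0.0568] mec [0.5053 0.4636] 0.0198
scene carrier 723 ((448.5003662109375, -314.5643615722656), (78.14927673339844, 200.8892822265625), 2.3641748428344727)
side cover 5622 mean [0.4949 0.1526 0.1858] mec [0.487 0.157] 0.1201
side knob 124 mean [0.4937 0.161  0.2264] mec [0.4929 0.1625] 0.015
side post 67 mean [ 0.4642 -0.0269  0.2147] mec [ 0.463  -0.0266] 0.0107
side big 3343 mean [0.5102 0.4735 0.0075] mec [0.4997 0.4507] 0.1496
side small 1644 mean [0.2432 0.2503 0.0046] mec [0.25   0.2502] 0.1198
side big knob 153 mean [0.5083 0.4591 0.0564] mec [0.5073 0.4645] 0.0202
side carrier 650 ((447.995361328125, -314.6974182128906), (77.08226776123047, 200.7133026123047), 1.9388575553894043)
```

```bash
python3 - <<'E'
from h import *
yaw=np.radians(-11.3); R=np.array([[np.cos(yaw),-np.sin(yaw)],[np.sin(yaw),np.cos(yaw)]])
post=np.array([.463,-.0262]); a=np.radians(-115)
ax=post-R@(.205*np.array([np.cos(a),np.sin(a)])); print('axis',ax,'port',ax+R@[-.095,0])
out=[]
for n,cx,cy in (('scene',275,215),('side',365,210)):
    o,im,d=pic(n); K,M=cam(n); s=5; x0,y0=cx-80,cy-100
    c=cv2.resize(im[y0:y0+200,x0:x0+160],None,fx=2.5,fy=2.5,interpolation=cv2.INTER_CUBIC)
    def pl(P,z,col):
        q=[(proj(K,M,[*(ax+R@p),z])-[x0,y0])*2.5 for p in P]; cv2.polylines(c,[np.int32(q)],True,col,1)
    pl(np.array([[-.185,-.135],[.135,-.135],[.135,.135],[-.185,.135]]),.182,(255,0,0))
    t=np.linspace(0,6.28,40)
    for k in range(6):
        f=np.pi+k*np.pi/3
        pl(.095*np.array([np.cos(f),np.sin(f)])+.02*np.c_[np.cos(t),np.sin(t)],.166,(255,255,0))
    out.append(c)
save(np.hstack(out),'ov1.png')
E
```

```text
axis [0.5843627 0.1390153] port [0.49120431 0.15763018]
```

View pics/ov1.png

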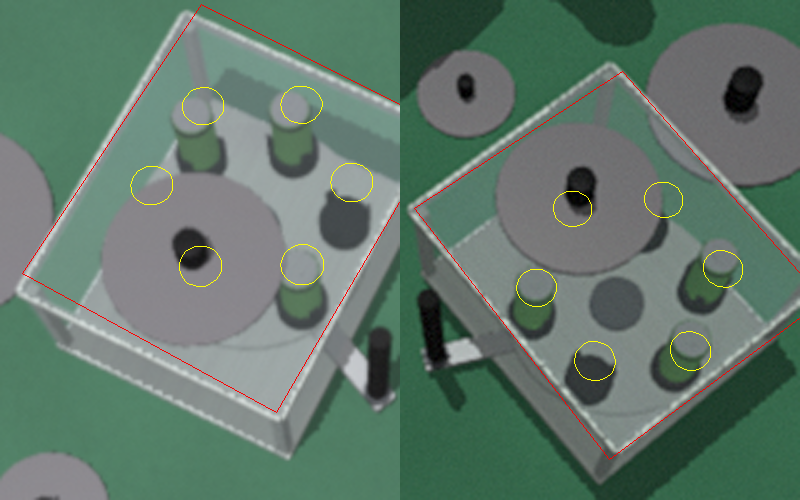

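The crop confirms it: the grey disc on the roof over the port is the middle-sized one (the large one is at the right edge, the small one at top left). I can see three cells, at box angles 240°, 0° and 60°. Next I'll refine the box yaw from its corners while starting the approach.

```bash
cat >> h.py <<'E'
def go(x,y,z,yaw=None,pre=''):
    o=env.get_obs(); R=np.array(o['orientation']); d=R.T@(np.array([x,y,z])-o['tool_pos'])*100
    now=np.degrees(np.arctan2(R[1,0],R[0,0])); s='%s t=%.1f dxyz(cm, tool axes) %s |%.1f|'%(pre,o['clock'],d.round(2),np.linalg.norm(d))
    if yaw is not None:
        w=(now-yaw+90)%180-90; s+=' twist %.1f deg (x-axis yaw now %.1f, q6 %.2f)'%(w,now,o['qpos'][5])
    print(s)
E
python3 - <<'E'
from h import *
from scipy.optimize import least_squares
obs=[('scene',(-1,1),(203.8,231)),('scene',(-1,-1),(307.8,279.8)),('scene',(1,1),(270.2,119.8)),('side',(-1,1),(369.8,136)),('side',(-1,-1),(289.8,193.2)),('side',(1,-1),(371,290.8))]
cs={n:cam(n) for n in('scene','side')}; a=np.radians(-115)
def f(p):
    R=np.array([[np.cos(p[2]),-np.sin(p[2])],[np.sin(p[2]),np.cos(p[2])]]); r=[]
    for n,(i,j),uv in obs:
        w=p[:2]+R@[.135 if i>0 else -.185,.135*j]; r+=list((proj(*cs[n],[*w,.182])-uv)*2.)
    return np.r_[r,(p[:2]+R@(.205*np.array([np.cos(a),np.sin(a)]))-[.463,-.0262])*1000]
s=least_squares(f,[.584,.139,-.2]); p=s.x; print(p.round(4),np.degrees(p[2]),s.fun.round(1))
print('port',p[:2]-.095*np.array([np.cos(p[2]),np.sin(p[2])]))
go(.492,.1628,.29)
E
```

```text
[ 0.578   0.1433 -0.1552] -8.893557009157922 [-2.1 -2.  -1.2  3.3 -0.7 -1.1 -0.4  0.7 -1.7  1.7  0.9  0.9  0.7 -0.7]
port [0.48412687 0.15797467]
 t=1.1 dxyz(cm, tool axes) [41.65 24.16 -5.87] |48.5|
```

Emit:
carry_out(steps=[{"z":-4,"fingers":0.7},{"z":-2,"x":2,"y":1},{"x":4.6,"y":2.7},{"x":4.6,"y":2.7},{"x":4.6,"y":2.7},{"x":4.6,"y":2.7},{"x":4.6,"y":2.7},{"x":4.6,"y":2.7},{"x":4.6,"y":2.7},{"x":4.6,"y":2.7},{"x":2.8,"y":1.5},{"x":0}])

```text
$.steps[0]: bad value
```

Emit:
carry_out(steps=[{"fingers":0.7,"x":0,"y":0,"z":-4,"twist":0},{"fingers":0.7,"x":2,"y":1,"z":-2,"twist":0},{"fingers":0.7,"x":4.6,"y":2.7,"z":0,"twist":0},{"fingers":0.7,"x":4.6,"y":2.7,"z":0,"twist":0},{"fingers":0.7,"x":4.6,"y":2.7,"z":0,"twist":0},{"fingers":0.7,"x":4.6,"y":2.7,"z":0,"twist":0},{"fingers":0.7,"x":4.6,"y":2.7,"z":0,"twist":0},{"fingers":0.7,"x":4.6,"y":2.7,"z":0,"twist":0},{"fingers":0.7,"x":4.6,"y":2.7,"z":0,"twist":0},{"fingers":0.7,"x":4.6,"y":2.7,"z":0,"twist":0},{"fingers":0.7,"x":2.8,"y":1.5,"z":0,"twist":0},{"fingers":0.7,"x":0,"y":0,"z":0,"twist":0}])

```text
clock: 2.6
tool_pos: [0.4927, 0.1619, 0.2908]
orientation: [[0.949, -0.316, -0.001], [-0.316, -0.949, -0.001], [-0.0, 0.001, -1.0]]
force: [-0.1, -0.2, 0.2]
finger_gap: 0.0597
grip_force: 0.0
```

Emit:
carry_out(steps=[{"fingers":0.7,"x":0,"y":0,"z":4,"twist":0},{"fingers":0.7,"x":0,"y":0,"z":3.4,"twist":0},{"fingers":0.7,"x":0,"y":0,"z":2,"twist":0},{"fingers":0.2,"x":0,"y":0,"z":0,"twist":0},{"fingers":0.2,"x":0,"y":0,"z":0,"twist":0},{"fingers":0.2,"x":0,"y":0,"z":0,"twist":0},{"fingers":0.2,"x":0,"y":0,"z":0,"twist":0}], grip_force=50)

```text
clock: 3.48
tool_pos: [0.4921, 0.1641, 0.1984]
orientation: [[0.95, -0.312, 0.002], [-0.312, -0.95, 0.001], [0.001, -0.002, -1.0]]
force: [-1.0, 2.8, 2.4]
finger_gap: 0.0287
grip_force: 50.1
```

```bash
python3 - <<'E'
from h import *
go(.492,.1628,.29); go(.32,-.12,.29)
E
```

```text
t=3.5 dxyz(cm, tool axes) [ 0.04  0.11 -9.16] |9.2|
 t=3.5 dxyz(cm, tool axes) [-7.47 32.35 -9.23] |34.5|
```

Emit:
carry_out(steps=[{"fingers":0.2,"x":0,"y":0,"z":-1.5,"twist":0},{"fingers":0.2,"x":0,"y":0,"z":-3,"twist":0},{"fingers":0.2,"x":0,"y":0,"z":-3.2,"twist":0},{"fingers":0.2,"x":-0.5,"y":2.3,"z":0,"twist":0},{"fingers":0.2,"x":-1,"y":4.3,"z":0,"twist":0},{"fingers":0.2,"x":-1,"y":4.3,"z":0,"twist":0},{"fingers":0.2,"x":-1,"y":4.3,"z":0,"twist":0},{"fingers":0.2,"x":-1,"y":4.3,"z":0,"twist":0},{"fingers":0.2,"x":-1,"y":4.3,"z":0,"twist":0},{"fingers":0.2,"x":-1,"y":4.3,"z":0,"twist":0},{"fingers":0.2,"x":-0.8,"y":3.2,"z":0,"twist":0},{"fingers":0.2,"x":-0.2,"y":1,"z":0,"twist":0}])

```text
clock: 4.97
tool_pos: [0.3185, -0.1211, 0.2752]
orientation: [[0.949, -0.315, 0.001], [-0.315, -0.949, -0.0], [0.001, -0.0, -1.0]]
force: [-0.3, 1.3, -2.7]
finger_gap: 0.0287
grip_force: 50.0
```

```bash
python3 - <<'E'
from h import *
go(.32,-.12,.018)
E
```

```text
t=5.0 dxyz(cm, tool axes) [ 0.07 -0.14 25.72] |25.7|
```

Emit:
carry_out(steps=[{"fingers":0.2,"x":0,"y":0,"z":3,"twist":0},{"fingers":0.2,"x":0,"y":0,"z":5,"twist":0},{"fingers":0.2,"x":0,"y":0,"z":5,"twist":0},{"fingers":0.2,"x":0,"y":0,"z":5,"twist":0},{"fingers":0.2,"x":0,"y":0,"z":4,"twist":0},{"fingers":0.2,"x":0,"y":0,"z":2.2,"twist":0},{"fingers":0.2,"x":0,"y":0,"z":0.8,"twist":0},{"fingers":0.2,"x":0,"y":0,"z":0.6,"twist":0},{"fingers":0.2,"x":0,"y":0,"z":0,"twist":0}])

```text
clock: 6.1
tool_pos: [0.3201, -0.1198, 0.0187]
orientation: [[0.95, -0.312, 0.001], [-0.312, -0.95, -0.0], [0.001, -0.0, -1.0]]
force: [-0.3, -0.2, -2.1]
finger_gap: 0.0285
grip_force: 50.0
```

Emit:
carry_out(steps=[{"fingers":0.2,"x":0,"y":0,"z":0.15,"twist":0},{"fingers":0.7,"x":0,"y":0,"z":0,"twist":0},{"fingers":0.7,"x":0,"y":0,"z":0,"twist":0},{"fingers":0.7,"x":0,"y":0,"z":0,"twist":0},{"fingers":0.7,"x":0,"y":0,"z":-2,"twist":0},{"fingers":0.7,"x":0,"y":0,"z":-5,"twist":0},{"fingers":0.7,"x":0,"y":0,"z":-6,"twist":0},{"fingers":0.7,"x":0,"y":0,"z":-6,"twist":0},{"fingers":0.7,"x":0,"y":0,"z":-6,"twist":0}])

```text
clock: 7.22
tool_pos: [0.319, -0.1199, 0.269]
orientation: [[0.95, -0.312, 0.001], [-0.312, -0.95, 0.0], [0.001, -0.0, -1.0]]
force: [2.3, 1.2, -0.5]
finger_gap: 0.0599
grip_force: 0.0
```

```bash
python3 - <<'E'
from h import *
go(.463,-.0262,.28,56.1)
o,im,d=pic('scene'); K,M=cam('scene'); C=cloud(K,M,d)
for c in ((.32,-.12),):
    m=(np.hypot(C[...,0]-c[0],C[...,1]-c[1])<.03)&(C[...,2]>.03)&(C[...,2]<.06); print(C[m].mean(0),m.sum())
ax=np.array([.578,.1433]);yaw=np.radians(-8.9)
save(cv2.resize(im[95:315,180:380],None,fx=2.7,fy=2.7,interpolation=cv2.INTER_CUBIC),'s1.png')
print(env.get_obs()['qpos'])
E
```

```text
t=7.2 dxyz(cm, tool axes) [ 10.75 -13.4   -1.08] |17.2| twist -74.3 deg (x-axis yaw now -18.2, q6 1.14)
[ 0.31966262 -0.12073858  0.04483263] 125
[ 0.11061604 -0.1894711  -0.24255338  0.00513402 -1.50449519  1.14238217]
```

View pics/s1.png

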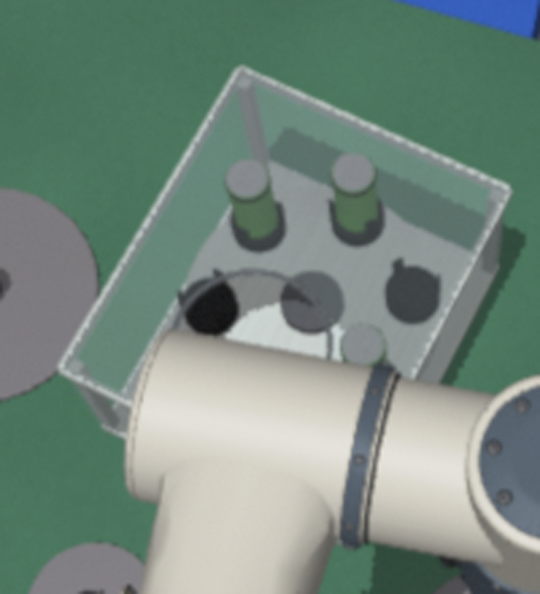

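Three cells confirmed, and the cover lies on the bench at (0.320, -0.121). Now I'll turn the tool for the lever post, so the fingers close along the tangent.

Emit:
carry_out(steps=[{"fingers":0.7,"x":2,"y":-2.4,"z":-0.2,"twist":0},{"fingers":0.7,"x":4,"y":-5,"z":-0.4,"twist":0},{"fingers":0.7,"x":4,"y":-5,"z":-0.4,"twist":10.5},{"fingers":0.7,"x":0,"y":0,"z":0,"twist":10.5},{"fingers":0.7,"x":0,"y":0,"z":0,"twist":10.5},{"fingers":0.7,"x":0,"y":0,"z":0,"twist":10.5},{"fingers":0.7,"x":0,"y":0,"z":0,"twist":10.5},{"fingers":0.7,"x":0,"y":0,"z":0,"twist":10.5},{"fingers":0.7,"x":0,"y":0,"z":0,"twist":10.5},{"fingers":0.7,"x":0,"y":0,"z":0,"twist":10.5},{"fingers":0.7,"x":0,"y":0,"z":0,"twist":10.5},{"fingers":0.7,"x":0,"y":0,"z":0,"twist":10.5}])

```text
clock: 8.78
tool_pos: [0.4504, -0.0351, 0.2764]
orientation: [[-0.553, -0.833, -0.0], [-0.833, 0.553, -0.0], [0.0, 0.0, -1.0]]
force: [-0.4, 1.1, 0.4]
finger_gap: 0.0599
grip_force: 0.0
```

```bash
python3 - <<'E'
from h import *
go(.463,-.0262,.187,56.1)
E
```

```text
t=8.8 dxyz(cm, tool axes) [-1.44 -0.56  8.94] |9.1| twist 0.3 deg (x-axis yaw now -123.6, q6 -0.86)
```

Emit:
carry_out(steps=[{"fingers":0.7,"x":-1.4,"y":-0.6,"z":0,"twist":0.3},{"fingers":0.7,"x":0,"y":0,"z":0,"twist":0},{"fingers":0.7,"x":0,"y":0,"z":4,"twist":0},{"fingers":0.7,"x":0,"y":0,"z":3.5,"twist":0},{"fingers":0.7,"x":0,"y":0,"z":1.4,"twist":0},{"fingers":0.1,"x":0,"y":0,"z":0,"twist":0},{"fingers":0.1,"x":0,"y":0,"z":0,"twist":0},{"fingers":0.1,"x":0,"y":0,"z":0,"twist":0},{"fingers":0.1,"x":0,"y":0,"z":0,"twist":0},{"fingers":0.1,"x":0,"y":0,"z":0,"twist":0}], grip_force=30)

```text
clock: 10.02
tool_pos: [0.4641, -0.0266, 0.1891]
orientation: [[-0.552, -0.834, 0.003], [-0.834, 0.552, 0.0], [-0.002, -0.002, -1.0]]
force: [-0.5, 0.8, 6.7]
finger_gap: 0.0209
grip_force: 30.1
```

Emit:
carry_out(steps=[{"fingers":0.1,"x":-0.02,"y":-0.89,"z":0,"twist":-2.5},{"fingers":0.1,"x":-0.06,"y":-1.61,"z":0,"twist":-4.5},{"fingers":0.1,"x":-0.09,"y":-1.96,"z":0,"twist":-5.5},{"fingers":0.1,"x":-0.09,"y":-1.96,"z":0,"twist":-5.5},{"fingers":0.1,"x":-0.09,"y":-1.96,"z":0,"twist":-5.5},{"fingers":0.1,"x":-0.08,"y":-1.79,"z":0,"twist":-5},{"fingers":0.1,"x":-0.03,"y":-1.18,"z":0,"twist":-3.3},{"fingers":0.1,"x":-0.01,"y":-0.72,"z":0,"twist":-2},{"fingers":0.1,"x":0,"y":0,"z":0,"twist":0},{"fingers":0.1,"x":0,"y":0,"z":0,"twist":0}])

```text
clock: 11.28
tool_pos: [0.5778, -0.0607, 0.1892]
orientation: [[0.005, -1.0, 0.002], [-1.0, -0.005, 0.0], [-0.0, -0.002, -1.0]]
force: [-1.7, 1.7, 6.5]
finger_gap: 0.0208
grip_force: 30.1
```

```bash
python3 - <<'E'
from h import *
o=env.get_obs(); p=np.array(o['tool_pos'])[:2]; ax=np.array([.578,.1433]); q=np.array([.4641,-.0266])-ax; r=p-ax
print(np.hypot(*r),np.hypot(*q),np.arctan2(r[1],r[0])-np.arctan2(q[1],q[0]),'yaw turned',np.degrees(np.arctan2(o['orientation'][1][0],o['orientation'][0][0])),o['force'],o['finger_gap'])
E
```

```text
0.2040311883854578 0.20454637615953988 0.5895487134930166 yaw turned -89.6942718297494 [-1.65368679  1.74357531  6.53759636] 0.020840485928245486
```

Emit:
carry_out(steps=[{"fingers":0.1,"x":-0.08,"y":1.79,"z":0,"twist":5},{"fingers":0.1,"x":-0.2,"y":2.85,"z":0,"twist":8},{"fingers":0.1,"x":-0.25,"y":3.21,"z":0,"twist":9},{"fingers":0.1,"x":-0.2,"y":2.85,"z":0,"twist":8},{"fingers":0.1,"x":-0.05,"y":1.36,"z":0,"twist":3.8},{"fingers":0.1,"x":0,"y":0,"z":0,"twist":0}])

```text
clock: 12.02
tool_pos: [0.4638, -0.0264, 0.1891]
orientation: [[-0.55, -0.835, 0.004], [-0.835, 0.55, 0.0], [-0.002, -0.003, -1.0]]
force: [-0.7, 1.0, 7.0]
finger_gap: 0.0213
grip_force: 31.3
```

```bash
cat >> h.py <<'E'
def lev():
    o=env.get_obs(); p=np.array(o['tool_pos'])[:2]; ax=np.array([.578,.1433]); q=np.array([.4641,-.0266])-ax; r=p-ax
    print('t',o['clock'],'r',np.hypot(*r).round(4),'lever',(np.arctan2(r[1],r[0])-np.arctan2(q[1],q[0])).round(4),'yaw',np.degrees(np.arctan2(o['orientation'][1][0],o['orientation'][0][0])).round(1),'z',o['tool_pos'][2],np.round(o['force'],1))
E
python3 - <<'E'
from h import *
lev(); o,im,d=pic('side')
save(cv2.resize(im[110:310,270:470],None,fx=2.7,fy=2.7,interpolation=cv2.INTER_CUBIC),'d1.png')
E
```

```text
t 12.025 r 0.2045 lever -0.0018 yaw -123.4 z 0.18913572507769882 [-0.7  1.   7. ]
```

View pics/d1.png

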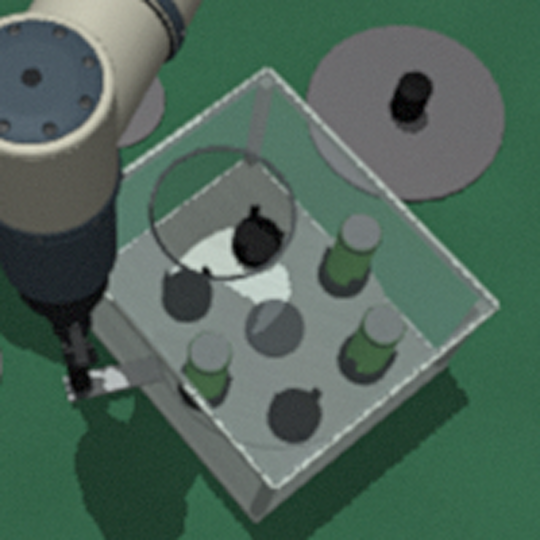

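The pawl works: the turntable moved one tooth and the cells, now at 30°, 90° and 270°, stand upright. I'll put stroke and return into one call.

Emit:
carry_out(steps=[{"fingers":0.1,"x":-0.03,"y":-1.07,"z":0,"twist":-3},{"fingers":0.1,"x":-0.08,"y":-1.79,"z":0,"twist":-5},{"fingers":0.1,"x":-0.11,"y":-2.14,"z":0,"twist":-6},{"fingers":0.1,"x":-0.11,"y":-2.14,"z":0,"twist":-6},{"fingers":0.1,"x":-0.11,"y":-2.14,"z":0,"twist":-6},{"fingers":0.1,"x":-0.08,"y":-1.79,"z":0,"twist":-5},{"fingers":0.1,"x":-0.02,"y":-1.0,"z":0,"twist":-2.8},{"fingers":0.1,"x":0,"y":0,"z":0,"twist":0},{"fingers":0.1,"x":-0.22,"y":3.02,"z":0,"twist":8.45},{"fingers":0.1,"x":-0.22,"y":3.01,"z":0,"twist":8.45},{"fingers":0.1,"x":-0.22,"y":3.01,"z":0,"twist":8.45},{"fingers":0.1,"x":-0.22,"y":3.01,"z":0,"twist":8.45}])

```text
clock: 13.58
tool_pos: [0.464, -0.0266, 0.1891]
orientation: [[-0.555, -0.832, 0.004], [-0.832, 0.555, 0.001], [-0.003, -0.003, -1.0]]
force: [3.0, 7.2, 9.1]
finger_gap: 0.0209
grip_force: 31.4
```

```bash
python3 -c "
from h import *
lev()"
```

```text
t 13.575 r 0.2046 lever -0.0004 yaw -123.7 z 0.18912366574456227 [3.  7.2 9.1]
```

Tracking is exact, so I'll repeat this twice more to reach four teeth.

Emit:
carry_out(steps=[{"fingers":0.1,"x":-0.03,"y":-1.07,"z":0,"twist":-3},{"fingers":0.1,"x":-0.08,"y":-1.79,"z":0,"twist":-5},{"fingers":0.1,"x":-0.11,"y":-2.14,"z":0,"twist":-6},{"fingers":0.1,"x":-0.11,"y":-2.14,"z":0,"twist":-6},{"fingers":0.1,"x":-0.11,"y":-2.14,"z":0,"twist":-6},{"fingers":0.1,"x":-0.08,"y":-1.79,"z":0,"twist":-5},{"fingers":0.1,"x":-0.02,"y":-1.0,"z":0,"twist":-2.8},{"fingers":0.1,"x":0,"y":0,"z":0,"twist":0},{"fingers":0.1,"x":-0.22,"y":3.02,"z":0,"twist":8.45},{"fingers":0.1,"x":-0.22,"y":3.01,"z":0,"twist":8.45},{"fingers":0.1,"x":-0.22,"y":3.01,"z":0,"twist":8.45},{"fingers":0.1,"x":-0.22,"y":3.01,"z":0,"twist":8.45}])

```text
clock: 15.08
tool_pos: [0.464, -0.0266, 0.1891]
orientation: [[-0.555, -0.832, 0.004], [-0.832, 0.555, 0.001], [-0.003, -0.003, -1.0]]
force: [3.7, 7.4, 9.1]
finger_gap: 0.0207
grip_force: 32.9
```

Emit:
carry_out(steps=[{"fingers":0.1,"x":-0.03,"y":-1.07,"z":0,"twist":-3},{"fingers":0.1,"x":-0.08,"y":-1.79,"z":0,"twist":-5},{"fingers":0.1,"x":-0.11,"y":-2.14,"z":0,"twist":-6},{"fingers":0.1,"x":-0.11,"y":-2.14,"z":0,"twist":-6},{"fingers":0.1,"x":-0.11,"y":-2.14,"z":0,"twist":-6},{"fingers":0.1,"x":-0.08,"y":-1.79,"z":0,"twist":-5},{"fingers":0.1,"x":-0.02,"y":-1.0,"z":0,"twist":-2.8},{"fingers":0.1,"x":0,"y":0,"z":0,"twist":0},{"fingers":0.1,"x":-0.22,"y":3.02,"z":0,"twist":8.45},{"fingers":0.1,"x":-0.22,"y":3.01,"z":0,"twist":8.45},{"fingers":0.1,"x":-0.22,"y":3.01,"z":0,"twist":8.45},{"fingers":0.1,"x":-0.22,"y":3.01,"z":0,"twist":8.45}])

```text
clock: 16.58
tool_pos: [0.464, -0.0266, 0.1891]
orientation: [[-0.555, -0.832, 0.004], [-0.832, 0.555, 0.001], [-0.004, -0.003, -1.0]]
force: [2.9, 7.6, 8.2]
finger_gap: 0.0208
grip_force: 33.1
```

Emit:
carry_out(steps=[{"fingers":0.1,"x":0,"y":0,"z":0,"twist":0},{"fingers":0.7,"x":0,"y":0,"z":0,"twist":0},{"fingers":0.7,"x":0,"y":0,"z":0,"twist":0},{"fingers":0.7,"x":0,"y":0,"z":0,"twist":0},{"fingers":0.7,"x":0,"y":0,"z":-4,"twist":0},{"fingers":0.7,"x":0,"y":0,"z":-6,"twist":0}])

```text
clock: 17.32
tool_pos: [0.4617, -0.0276, 0.2869]
orientation: [[-0.552, -0.834, -0.006], [-0.834, 0.552, -0.001], [0.004, 0.004, -1.0]]
force: [2.0, 0.1, 1.0]
finger_gap: 0.0599
grip_force: 0.0
```

```bash
python3 - <<'E'
from h import *
lev(); go(.484,.158,.29,-87); print(env.get_obs()['qpos'])
o,im,d=pic('side'); save(cv2.resize(im[110:310,270:470],None,fx=2.7,fy=2.7,interpolation=cv2.INTER_CUBIC),'d2.png')
for n in ('scene','side'):
    K,M=cam(n); o,im,d=pic(n); C=cloud(K,M,d)
    m=(np.hypot(C[...,0]-.484,C[...,1]-.158)<.06)&(C[...,2]>.158)&(C[...,2]<.175)&(d>0)
    if m.sum()>5: print(n,m.sum(),C[m].mean(0).round(4),np.round(cv2.minEnclosingCircle(C[m][:,:2].astype(np.float32))[0],4))
E
```

```text
t 17.325 r 0.2068 lever -0.0069 yaw -123.5 z 0.286887477045613 [2.  0.1 1. ]
 t=17.3 dxyz(cm, tool axes) [-16.71   8.39  -0.35] |18.7| twist -36.5 deg (x-axis yaw now -123.5, q6 -0.86)
[ 2.80205932e-01  7.25326630e-02  2.64007159e-02 -4.29549558e-04
 -1.53038270e+00 -8.64884076e-01]
scene 62 [0.488  0.1469 0.1663] [0.4837 0.1571]
side 194 [0.4838 0.1562 0.1662] [0.4828 0.1574]
```

View pics/d2.png

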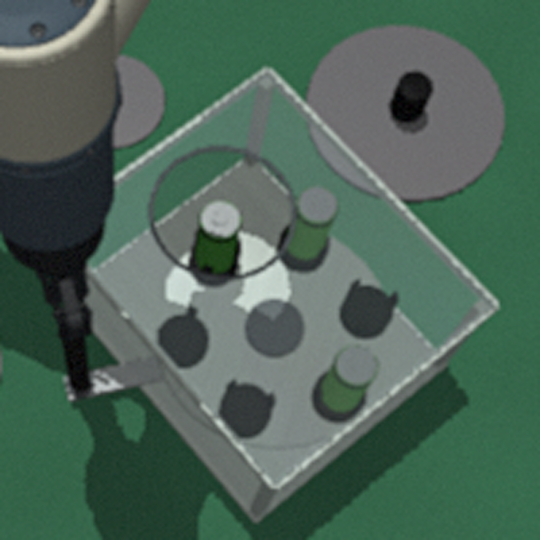

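The first cell is under the port at (0.484, 0.157), which matches my port estimate. Moving over it.

Emit:
carry_out(steps=[{"fingers":0.7,"x":0,"y":0,"z":0,"twist":-8.9},{"fingers":0.7,"x":0,"y":0,"z":0,"twist":-8.9},{"fingers":0.7,"x":0,"y":0,"z":0,"twist":-8.9},{"fingers":0.7,"x":0,"y":0,"z":0,"twist":-8.9},{"fingers":0.7,"x":-3.67,"y":-0.58,"z":0,"twist":0},{"fingers":0.7,"x":-3.67,"y":-0.58,"z":0,"twist":0},{"fingers":0.7,"x":-3.67,"y":-0.58,"z":0,"twist":0},{"fingers":0.7,"x":-3.67,"y":-0.58,"z":0,"twist":0},{"fingers":0.7,"x":-3.67,"y":-0.58,"z":0,"twist":0},{"fingers":0.7,"x":0,"y":0,"z":0,"twist":0},{"fingers":0.7,"x":0,"y":0,"z":0,"twist":0}])

```text
clock: 18.85
tool_pos: [0.4848, 0.1568, 0.2866]
orientation: [[0.037, -0.999, -0.002], [-0.999, -0.037, -0.001], [0.001, 0.002, -1.0]]
force: [-0.5, -0.0, 0.2]
finger_gap: 0.06
grip_force: 0.0
```

```bash
python3 - <<'E'
from h import *
go(.4835,.1572,.13,-87.9)
E
```

```text
t=18.9 dxyz(cm, tool axes) [-0.06  0.1  15.66] |15.7| twist 0.0 deg (x-axis yaw now -87.9, q6 -0.58)
```

Emit:
carry_out(steps=[{"fingers":0.7,"x":0,"y":0.1,"z":4,"twist":0},{"fingers":0.7,"x":0,"y":0,"z":4,"twist":0},{"fingers":0.7,"x":0,"y":0,"z":4,"twist":0},{"fingers":0.7,"x":0,"y":0,"z":2.4,"twist":0},{"fingers":0.7,"x":0,"y":0,"z":1.2,"twist":0},{"fingers":0.7,"x":0,"y":0,"z":0,"twist":0},{"fingers":0.35,"x":0,"y":0,"z":0,"twist":0},{"fingers":0.35,"x":0,"y":0,"z":0,"twist":0},{"fingers":0.35,"x":0,"y":0,"z":0,"twist":0},{"fingers":0.35,"x":0,"y":0,"z":0,"twist":0}], grip_force=40)

```text
clock: 20.1
tool_pos: [0.4848, 0.1574, 0.1329]
orientation: [[0.037, -0.999, 0.002], [-0.999, -0.037, 0.001], [-0.001, -0.002, -1.0]]
force: [-1.0, -0.0, 5.4]
finger_gap: 0.0392
grip_force: 40.1
```

```bash
python3 - <<'E'
from h import *
go(.4835,.1572,.30,-87.9)
c=np.array([.4482,-.3146]); a=np.radians(92.1); u=np.array([np.cos(a),np.sin(a)])
for k in (-1,0,1): print((c+.065*k*u).round(4)); go(*(c+.065*k*u),.30)
print(env.get_obs()['finger_gap'])
E
```

```text
t=20.1 dxyz(cm, tool axes) [ 1.000e-02  9.000e-02 -1.671e+01] |16.7| twist 0.0 deg (x-axis yaw now -87.9, q6 -0.59)
[ 0.4506 -0.3796]
 t=20.1 dxyz(cm, tool axes) [ 53.52   5.36 -16.75] |56.3|
[ 0.4482 -0.3146]
 t=20.1 dxyz(cm, tool axes) [ 47.02   5.36 -16.75] |50.2|
[ 0.4458 -0.2496]
 t=20.1 dxyz(cm, tool axes) [ 40.52   5.36 -16.75] |44.2|
0.03924116197195786
```

Emit:
carry_out(steps=[{"fingers":0.35,"x":0,"y":0,"z":-2,"twist":0},{"fingers":0.35,"x":0,"y":0,"z":-4,"twist":0},{"fingers":0.35,"x":0,"y":0,"z":-4,"twist":0},{"fingers":0.35,"x":0,"y":0,"z":-4,"twist":0},{"fingers":0.35,"x":0,"y":0,"z":-2.7,"twist":0},{"fingers":0.35,"x":2,"y":0.2,"z":0,"twist":0},{"fingers":0.35,"x":4,"y":0.4,"z":0,"twist":0},{"fingers":0.35,"x":4.5,"y":0.45,"z":0,"twist":0},{"fingers":0.35,"x":4.5,"y":0.45,"z":0,"twist":0},{"fingers":0.35,"x":4.5,"y":0.45,"z":0,"twist":0},{"fingers":0.35,"x":4.5,"y":0.45,"z":0,"twist":0},{"fingers":0.35,"x":4.5,"y":0.45,"z":0,"twist":0}])

```text
clock: 21.6
tool_pos: [0.4645, -0.1304, 0.2968]
orientation: [[0.036, -0.999, -0.003], [-0.999, -0.036, 0.001], [-0.001, 0.003, -1.0]]
force: [1.1, 0.4, -2.2]
finger_gap: 0.0388
grip_force: 42.1
```

Emit:
carry_out(steps=[{"fingers":0.35,"x":4.5,"y":0.45,"z":0,"twist":0},{"fingers":0.35,"x":4.5,"y":0.45,"z":0,"twist":0},{"fingers":0.35,"x":4.5,"y":0.45,"z":0,"twist":0},{"fingers":0.35,"x":4.5,"y":0.45,"z":0,"twist":0},{"fingers":0.35,"x":4.0,"y":0.4,"z":0,"twist":0},{"fingers":0.35,"x":2.5,"y":0.25,"z":0,"twist":0},{"fingers":0.35,"x":0.5,"y":0.1,"z":0,"twist":0},{"fingers":0.35,"x":0,"y":0,"z":0,"twist":0},{"fingers":0.35,"x":0,"y":0,"z":0,"twist":0}])

```text
clock: 22.72
tool_pos: [0.4495, -0.3787, 0.2984]
orientation: [[0.037, -0.999, -0.0], [-0.999, -0.037, 0.0], [-0.0, 0.0, -1.0]]
force: [-0.0, 0.5, -2.3]
finger_gap: 0.0389
grip_force: 42.0
```

```bash
python3 - <<'E'
from h import *
go(.4506,-.3796,.063,-87.9)
o,im,d=pic('wrist'); K,M=cam('wrist',o); C=cloud(K,M,d)
m=(np.hypot(C[...,0]-.448,C[...,1]+.31)<.13)&(C[...,2]>.034)&(C[...,2]<.048)&(d>0)
print(m.sum(),cv2.minAreaRect(C[m][:,:2].astype(np.float32)*1000))
save(im,'w1.png')
E
```

```text
t=22.7 dxyz(cm, tool axes) [ 0.1  -0.11 23.54] |23.5| twist 0.0 deg (x-axis yaw now -87.9, q6 0.47)
1429 ((450.30560302734375, -353.4581604003906), (75.07215118408203, 124.11326599121094), 1.975598931312561)
```

View pics/w1.png

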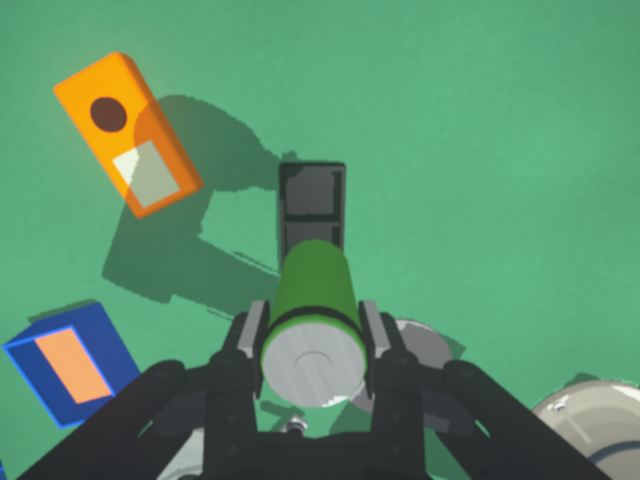

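The wrist view shows the cell held upright, and the carrier agrees within 1 mm. Lowering into the far compartment.

Emit:
carry_out(steps=[{"fingers":0.35,"x":0.1,"y":-0.1,"z":2.5,"twist":0},{"fingers":0.35,"x":0,"y":0,"z":4.5,"twist":0},{"fingers":0.35,"x":0,"y":0,"z":4.5,"twist":0},{"fingers":0.35,"x":0,"y":0,"z":4.5,"twist":0},{"fingers":0.35,"x":0,"y":0,"z":3.5,"twist":0},{"fingers":0.35,"x":0,"y":0,"z":2.0,"twist":0},{"fingers":0.35,"x":0,"y":0,"z":1.0,"twist":0},{"fingers":0.35,"x":0,"y":0,"z":0.5,"twist":0},{"fingers":0.35,"x":0,"y":0,"z":0.3,"twist":0},{"fingers":0.35,"x":0,"y":0,"z":0,"twist":0}])

```text
clock: 24.02
tool_pos: [0.451, -0.3805, 0.0661]
orientation: [[0.037, -0.999, 0.001], [-0.999, -0.037, -0.0], [0.001, -0.001, -1.0]]
force: [1.1, -1.2, -2.6]
finger_gap: 0.0388
grip_force: 42.0
```

Emit:
carry_out(steps=[{"fingers":0.35,"x":0,"y":0,"z":0.2,"twist":0},{"fingers":0.35,"x":0,"y":0,"z":0.2,"twist":0},{"fingers":0.35,"x":0,"y":0,"z":0,"twist":0}])

```text
clock: 24.4
tool_pos: [0.4509, -0.3807, 0.0621]
orientation: [[0.037, -0.999, 0.001], [-0.999, -0.037, -0.001], [0.001, -0.001, -1.0]]
force: [-0.8, -0.7, 0.5]
finger_gap: 0.0394
grip_force: 42.2
```

Emit:
carry_out(steps=[{"fingers":0.55,"x":0,"y":0,"z":0.05,"twist":0},{"fingers":0.6,"x":0,"y":0,"z":0,"twist":0},{"fingers":0.7,"x":0,"y":0,"z":0,"twist":0},{"fingers":0.7,"x":0,"y":0,"z":-2.5,"twist":0},{"fingers":0.7,"x":0,"y":0,"z":-5,"twist":0},{"fingers":0.7,"x":0,"y":0,"z":-5,"twist":0},{"fingers":0.7,"x":0,"y":0,"z":-5,"twist":0},{"fingers":0.7,"x":0,"y":0,"z":-4,"twist":8.9},{"fingers":0.7,"x":0,"y":0,"z":0,"twist":8.9},{"fingers":0.7,"x":0,"y":0,"z":0,"twist":8.9},{"fingers":0.7,"x":0,"y":0,"z":0,"twist":9}])

```text
clock: 25.78
tool_pos: [0.4507, -0.3803, 0.2761]
orientation: [[-0.558, -0.83, 0.0], [-0.83, 0.558, 0.0], [-0.0, -0.0, -1.0]]
force: [-1.4, 0.6, -1.0]
finger_gap: 0.0597
grip_force: 0.0
```

```bash
python3 - <<'E'
from h import *
go(.4641,-.0266,.285,-123.7)
for n in ('side','scene'):
    K,M=cam(n); o,im,d=pic(n); C=cloud(K,M,d)
    m=(np.hypot(C[...,0]-.4506,C[...,1]+.38)<.03)&(C[...,2]>.085)&(C[...,2]<.11)&(d>0); print(m.sum(),C[m].mean(0).round(4) if m.any() else '')
E
```

```text
t=25.8 dxyz(cm, tool axes) [-30.11  18.62  -0.89] |35.4| twist -0.2 deg (x-axis yaw now -123.9, q6 -0.16)
226 [ 0.4501 -0.3789  0.0958]
244 [ 0.448  -0.3787  0.0955]
```

Emit:
carry_out(steps=[{"fingers":0.7,"x":-2.1,"y":1.3,"z":-0.4,"twist":0},{"fingers":0.7,"x":-4,"y":2.47,"z":-0.4,"twist":0},{"fingers":0.7,"x":-4,"y":2.47,"z":0,"twist":0},{"fingers":0.7,"x":-4,"y":2.47,"z":0,"twist":0},{"fingers":0.7,"x":-4,"y":2.47,"z":0,"twist":0},{"fingers":0.7,"x":-4,"y":2.47,"z":0,"twist":0},{"fingers":0.7,"x":-4,"y":2.47,"z":0,"twist":0},{"fingers":0.7,"x":-3,"y":1.9,"z":0,"twist":0},{"fingers":0.7,"x":-1,"y":0.6,"z":0,"twist":0},{"fingers":0.7,"x":0,"y":0,"z":0,"twist":0},{"fingers":0.7,"x":0,"y":0,"z":0,"twist":0}])

```text
clock: 27.25
tool_pos: [0.4622, -0.0275, 0.2841]
orientation: [[-0.554, -0.833, -0.0], [-0.833, 0.554, -0.0], [0.0, -0.0, -1.0]]
force: [0.9, -0.3, 0.5]
finger_gap: 0.0599
grip_force: 0.0
```

```bash
python3 - <<'E'
from h import *
go(.4641,-.0266,.188,-123.7)
E
```

```text
t=27.2 dxyz(cm, tool axes) [-0.18 -0.11  9.61] |9.6| twist 0.1 deg (x-axis yaw now -123.6, q6 -0.87)
```

Descend, grip the post and make two strokes.

Emit:
carry_out(steps=[{"fingers":0.7,"x":-0.18,"y":-0.11,"z":3,"twist":0},{"fingers":0.7,"x":0,"y":0,"z":4,"twist":0},{"fingers":0.7,"x":0,"y":0,"z":2.6,"twist":0},{"fingers":0.7,"x":0,"y":0,"z":0,"twist":0},{"fingers":0.1,"x":0,"y":0,"z":0,"twist":0},{"fingers":0.1,"x":0,"y":0,"z":0,"twist":0},{"fingers":0.1,"x":0,"y":0,"z":0,"twist":0},{"fingers":0.1,"x":0,"y":0,"z":0,"twist":0},{"fingers":0.1,"x":0,"y":0,"z":0,"twist":0}], grip_force=30)

```text
clock: 28.38
tool_pos: [0.4648, -0.0258, 0.1895]
orientation: [[-0.553, -0.833, 0.003], [-0.833, 0.553, -0.0], [-0.001, -0.002, -1.0]]
force: [-0.4, -0.2, 6.3]
finger_gap: 0.0208
grip_force: 29.6
```

```bash
python3 -c "
from h import *
lev()"
```

```text
t 28.375 r 0.2035 lever 0.0007 yaw -123.6 z 0.18950475842739753 [-0.4 -0.2  6.3]
```

Emit:
carry_out(steps=[{"fingers":0.1,"x":-0.03,"y":-1.07,"z":0,"twist":-3},{"fingers":0.1,"x":-0.08,"y":-1.79,"z":0,"twist":-5},{"fingers":0.1,"x":-0.11,"y":-2.14,"z":0,"twist":-6},{"fingers":0.1,"x":-0.11,"y":-2.14,"z":0,"twist":-6},{"fingers":0.1,"x":-0.11,"y":-2.14,"z":0,"twist":-6},{"fingers":0.1,"x":-0.08,"y":-1.79,"z":0,"twist":-5},{"fingers":0.1,"x":-0.02,"y":-1.0,"z":0,"twist":-2.8},{"fingers":0.1,"x":0,"y":0,"z":0,"twist":0},{"fingers":0.1,"x":-0.22,"y":3.02,"z":0,"twist":8.45},{"fingers":0.1,"x":-0.22,"y":3.01,"z":0,"twist":8.45},{"fingers":0.1,"x":-0.22,"y":3.01,"z":0,"twist":8.45},{"fingers":0.1,"x":-0.22,"y":3.01,"z":0,"twist":8.45}])

```text
clock: 29.88
tool_pos: [0.4642, -0.0255, 0.1895]
orientation: [[-0.558, -0.83, 0.004], [-0.83, 0.558, 0.001], [-0.002, -0.003, -1.0]]
force: [2.8, 6.0, 6.2]
finger_gap: 0.0211
grip_force: 30.1
```

Emit:
carry_out(steps=[{"fingers":0.1,"x":-0.03,"y":-1.07,"z":0,"twist":-3},{"fingers":0.1,"x":-0.08,"y":-1.79,"z":0,"twist":-5},{"fingers":0.1,"x":-0.11,"y":-2.14,"z":0,"twist":-6},{"fingers":0.1,"x":-0.11,"y":-2.14,"z":0,"twist":-6},{"fingers":0.1,"x":-0.11,"y":-2.14,"z":0,"twist":-6},{"fingers":0.1,"x":-0.08,"y":-1.79,"z":0,"twist":-5},{"fingers":0.1,"x":-0.02,"y":-1.0,"z":0,"twist":-2.8},{"fingers":0.1,"x":0,"y":0,"z":0,"twist":0},{"fingers":0.1,"x":-0.22,"y":3.02,"z":0,"twist":8.45},{"fingers":0.1,"x":-0.22,"y":3.01,"z":0,"twist":8.45},{"fingers":0.1,"x":-0.22,"y":3.01,"z":0,"twist":8.45},{"fingers":0.1,"x":-0.22,"y":3.01,"z":0,"twist":8.45}])

```text
clock: 31.38
tool_pos: [0.4642, -0.0255, 0.1895]
orientation: [[-0.558, -0.83, 0.004], [-0.83, 0.558, 0.001], [-0.003, -0.003, -1.0]]
force: [1.8, 5.7, 6.6]
finger_gap: 0.0206
grip_force: 33.1
```

Emit:
carry_out(steps=[{"fingers":0.1,"x":0,"y":0,"z":0,"twist":0},{"fingers":0.7,"x":0,"y":0,"z":0,"twist":0},{"fingers":0.7,"x":0,"y":0,"z":0,"twist":0},{"fingers":0.7,"x":0,"y":0,"z":0,"twist":0},{"fingers":0.7,"x":0,"y":0,"z":-4,"twist":0},{"fingers":0.7,"x":0,"y":0,"z":-6,"twist":0},{"fingers":0.7,"x":0,"y":0,"z":0,"twist":-8.9},{"fingers":0.7,"x":0,"y":0,"z":0,"twist":-8.9},{"fingers":0.7,"x":0,"y":0,"z":0,"twist":-8.9},{"fingers":0.7,"x":0,"y":0,"z":0,"twist":-9}])

```text
clock: 32.62
tool_pos: [0.464, -0.0263, 0.2877]
orientation: [[0.042, -0.999, -0.001], [-0.999, -0.042, -0.0], [0.0, 0.001, -1.0]]
force: [-1.1, 0.3, 0.7]
finger_gap: 0.0596
grip_force: 0.0
```

```bash
cat >> h.py <<'E'
def cellport(f=None):
    for n in ('scene','side'):
        K,M=cam(n); o,im,d=pic(n); C=cloud(K,M,d)
        if f and n=='side': save(cv2.resize(im[110:310,270:470],None,fx=2.7,fy=2.7,interpolation=cv2.INTER_CUBIC),f)
        m=(np.hypot(C[...,0]-.484,C[...,1]-.158)<.06)&(C[...,2]>.158)&(C[...,2]<.175)&(d>0)
        if m.sum()>5: print(n,m.sum(),C[m].mean(0).round(4),np.round(cv2.minEnclosingCircle(C[m][:,:2].astype(np.float32)),4) if 0 else np.round(cv2.minEnclosingCircle(C[m][:,:2].astype(np.float32))[0],4))
E
python3 - <<'E'
from h import *
lev(); go(.484,.157,.29,-87.9); cellport('d3.png')
E
```

```text
t 32.625 r 0.2043 lever -0.0012 yaw -87.6 z 0.2877378537055478 [-1.1  0.3  0.7]
 t=32.6 dxyz(cm, tool axes) [-18.23  -2.76  -0.23] |18.4| twist 0.3 deg (x-axis yaw now -87.6, q6 -0.24)
scene 61 [0.488  0.1465 0.1659] [0.4833 0.1568]
side 193 [0.4837 0.1563 0.1662] [0.4831 0.1569]
```

View pics/d3.png

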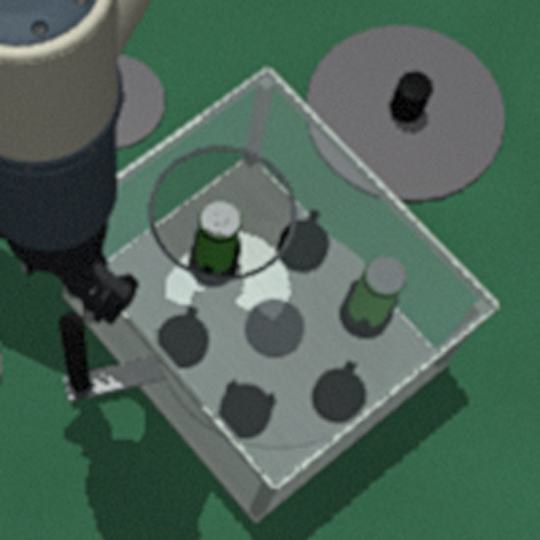

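The second cell is under the port and the last one is at 60°, so it needs four more strokes.

Emit:
carry_out(steps=[{"fingers":0.7,"x":-2,"y":-0.3,"z":0,"twist":0.3},{"fingers":0.7,"x":-4.2,"y":-0.65,"z":0,"twist":0},{"fingers":0.7,"x":-4.5,"y":-0.65,"z":0,"twist":0},{"fingers":0.7,"x":-4.5,"y":-0.65,"z":0,"twist":0},{"fingers":0.7,"x":-3,"y":-0.5,"z":0,"twist":0},{"fingers":0.7,"x":0,"y":0,"z":0,"twist":0},{"fingers":0.7,"x":0,"y":0,"z":0,"twist":0}])

```text
clock: 33.6
tool_pos: [0.4857, 0.1563, 0.2879]
orientation: [[0.03, -1.0, -0.0], [-1.0, -0.03, -0.001], [0.001, 0.0, -1.0]]
force: [0.5, -0.2, 0.4]
finger_gap: 0.0599
grip_force: 0.0
```

```bash
python3 - <<'E'
from h import *
go(.484,.1572,.132,-87.9)
E
```

```text
t=33.6 dxyz(cm, tool axes) [-0.1   0.16 15.59] |15.6| twist -0.4 deg (x-axis yaw now -88.3, q6 -0.59)
```

Emit:
carry_out(steps=[{"fingers":0.7,"x":-0.1,"y":0.13,"z":4,"twist":-0.4},{"fingers":0.7,"x":0,"y":0,"z":4,"twist":0},{"fingers":0.7,"x":0,"y":0,"z":4,"twist":0},{"fingers":0.7,"x":0,"y":0,"z":2.4,"twist":0},{"fingers":0.7,"x":0,"y":0,"z":1.2,"twist":0},{"fingers":0.7,"x":0,"y":0,"z":0,"twist":0},{"fingers":0.35,"x":0,"y":0,"z":0,"twist":0},{"fingers":0.35,"x":0,"y":0,"z":0,"twist":0},{"fingers":0.35,"x":0,"y":0,"z":0,"twist":0},{"fingers":0.35,"x":0,"y":0,"z":0,"twist":0}], grip_force=40)

```text
clock: 34.85
tool_pos: [0.4849, 0.1579, 0.1335]
orientation: [[0.039, -0.999, 0.002], [-0.999, -0.039, 0.001], [-0.001, -0.002, -1.0]]
force: [-2.4, -0.4, 5.4]
finger_gap: 0.039
grip_force: 39.9
```

```bash
python3 - <<'E'
from h import *
go(.4482,-.3146,.30,-87.9)
E
```

```text
t=34.9 dxyz(cm, tool axes) [ 47.06   5.46 -16.69] |50.2| twist 0.1 deg (x-axis yaw now -87.8, q6 -0.58)
```

Emit:
carry_out(steps=[{"fingers":0.35,"x":0,"y":0,"z":-2,"twist":0},{"fingers":0.35,"x":0,"y":0,"z":-4,"twist":0},{"fingers":0.35,"x":0,"y":0,"z":-4,"twist":0},{"fingers":0.35,"x":0,"y":0,"z":-4,"twist":0},{"fingers":0.35,"x":0,"y":0,"z":-2.7,"twist":0},{"fingers":0.35,"x":2,"y":0.2,"z":0,"twist":0},{"fingers":0.35,"x":4,"y":0.47,"z":0,"twist":0},{"fingers":0.35,"x":4.5,"y":0.52,"z":0,"twist":0},{"fingers":0.35,"x":4.5,"y":0.52,"z":0,"twist":0},{"fingers":0.35,"x":4.5,"y":0.52,"z":0,"twist":0},{"fingers":0.35,"x":4.5,"y":0.52,"z":0,"twist":0},{"fingers":0.35,"x":4.5,"y":0.52,"z":0,"twist":0}])

```text
clock: 36.35
tool_pos: [0.461, -0.1301, 0.2974]
orientation: [[0.038, -0.999, -0.003], [-0.999, -0.038, 0.001], [-0.001, 0.003, -1.0]]
force: [1.4, -0.4, -2.1]
finger_gap: 0.0384
grip_force: 42.2
```

Emit:
carry_out(steps=[{"fingers":0.35,"x":4.5,"y":0.52,"z":0,"twist":0},{"fingers":0.35,"x":4.5,"y":0.52,"z":0,"twist":0},{"fingers":0.35,"x":4.5,"y":0.52,"z":0,"twist":0},{"fingers":0.35,"x":3.3,"y":0.4,"z":0,"twist":0},{"fingers":0.35,"x":1.5,"y":0.2,"z":0,"twist":0},{"fingers":0.35,"x":0.3,"y":0,"z":0,"twist":0},{"fingers":0.35,"x":0,"y":0,"z":0,"twist":0},{"fingers":0.35,"x":0,"y":0,"z":0,"twist":0}])

```text
clock: 37.35
tool_pos: [0.4482, -0.3142, 0.2992]
orientation: [[0.039, -0.999, 0.0], [-0.999, -0.039, 0.0], [-0.0, -0.0, -1.0]]
force: [0.3, 0.7, -3.1]
finger_gap: 0.0388
grip_force: 42.1
```

```bash
python3 - <<'E'
from h import *
go(.4485,-.3146,.0635,-87.9)
E
```

```text
t=37.4 dxyz(cm, tool axes) [ 5.000e-02 -2.000e-02  2.357e+01] |23.6| twist 0.2 deg (x-axis yaw now -87.7, q6 0.37)
```

Emit:
carry_out(steps=[{"fingers":0.35,"x":0,"y":0,"z":2.5,"twist":0},{"fingers":0.35,"x":0,"y":0,"z":4.5,"twist":0},{"fingers":0.35,"x":0,"y":0,"z":4.5,"twist":0},{"fingers":0.35,"x":0,"y":0,"z":4.5,"twist":0},{"fingers":0.35,"x":0,"y":0,"z":3.5,"twist":0},{"fingers":0.35,"x":0,"y":0,"z":2.0,"twist":0},{"fingers":0.35,"x":0,"y":0,"z":1.0,"twist":0},{"fingers":0.35,"x":0,"y":0,"z":0.5,"twist":0},{"fingers":0.35,"x":0,"y":0,"z":0.3,"twist":0},{"fingers":0.35,"x":0,"y":0,"z":0.2,"twist":0},{"fingers":0.35,"x":0,"y":0,"z":0.2,"twist":0},{"fingers":0.35,"x":0,"y":0,"z":0,"twist":0}])

```text
clock: 38.85
tool_pos: [0.4484, -0.3153, 0.0626]
orientation: [[0.038, -0.999, 0.001], [-0.999, -0.038, -0.001], [0.001, -0.001, -1.0]]
force: [-0.9, -0.6, -0.8]
finger_gap: 0.0387
grip_force: 42.3
```

Emit:
carry_out(steps=[{"fingers":0.55,"x":0,"y":0,"z":0.05,"twist":0},{"fingers":0.6,"x":0,"y":0,"z":0,"twist":0},{"fingers":0.7,"x":0,"y":0,"z":0,"twist":0},{"fingers":0.7,"x":0,"y":0,"z":-2.5,"twist":0},{"fingers":0.7,"x":0,"y":0,"z":-5,"twist":0},{"fingers":0.7,"x":0,"y":0,"z":-5,"twist":0},{"fingers":0.7,"x":0,"y":0,"z":-5,"twist":0},{"fingers":0.7,"x":0,"y":0,"z":-4.5,"twist":8.9},{"fingers":0.7,"x":0,"y":0,"z":0,"twist":8.9},{"fingers":0.7,"x":0,"y":0,"z":0,"twist":8.9},{"fingers":0.7,"x":0,"y":0,"z":0,"twist":9}])

```text
clock: 40.22
tool_pos: [0.448, -0.3151, 0.2817]
orientation: [[-0.556, -0.831, 0.0], [-0.831, 0.556, -0.0], [-0.0, -0.0, -1.0]]
force: [0.2, 0.2, 0.3]
finger_gap: 0.06
grip_force: 0.0
```

```bash
cat >> h.py <<'E'
def incar():
    for n in ('side','scene'):
        K,M=cam(n); o,im,d=pic(n); C=cloud(K,M,d)
        for c in ((.4506,-.38),(.4482,-.3146),(.4458,-.2496)):
            m=(np.hypot(C[...,0]-c[0],C[...,1]-c[1])<.03)&(C[...,2]>.085)&(C[...,2]<.11)&(d>0); print(n,c,m.sum(),C[m].mean(0).round(4) if m.any() else '')
E
python3 - <<'E'
from h import *
go(.4641,-.0266,.285,-123.7); incar()
E
```

```text
t=40.2 dxyz(cm, tool axes) [-24.86  14.71  -0.33] |28.9| twist -0.1 deg (x-axis yaw now -123.8, q6 -0.26)
side (0.4506, -0.38) 223 [ 0.4502 -0.379   0.096 ]
side (0.4482, -0.3146) 221 [ 0.4473 -0.3145  0.0957]
side (0.4458, -0.2496) 0 
scene (0.4506, -0.38) 242 [ 0.4482 -0.3787  0.0951]
scene (0.4482, -0.3146) 218 [ 0.4443 -0.3134  0.0953]
scene (0.4458, -0.2496) 0
```

Emit:
carry_out(steps=[{"fingers":0.7,"x":-2.1,"y":1.2,"z":-0.3,"twist":0},{"fingers":0.7,"x":-4,"y":2.37,"z":0,"twist":0},{"fingers":0.7,"x":-4,"y":2.37,"z":0,"twist":0},{"fingers":0.7,"x":-4,"y":2.37,"z":0,"twist":0},{"fingers":0.7,"x":-4,"y":2.37,"z":0,"twist":0},{"fingers":0.7,"x":-4,"y":2.37,"z":0,"twist":0},{"fingers":0.7,"x":-2.2,"y":1.3,"z":0,"twist":0},{"fingers":0.7,"x":-0.6,"y":0.36,"z":0,"twist":0},{"fingers":0.7,"x":0,"y":0,"z":0,"twist":0},{"fingers":0.7,"x":0,"y":0,"z":0,"twist":0}])

```text
clock: 41.58
tool_pos: [0.4628, -0.0271, 0.2846]
orientation: [[-0.552, -0.834, -0.0], [-0.834, 0.552, -0.0], [0.0, -0.0, -1.0]]
force: [0.1, -0.6, 0.4]
finger_gap: 0.0596
grip_force: 0.0
```

```bash
python3 - <<'E'
from h import *
go(.4641,-.0266,.188,-123.7)
E
```

```text
t=41.6 dxyz(cm, tool axes) [-0.11 -0.08  9.66] |9.7| twist 0.2 deg (x-axis yaw now -123.5, q6 -0.87)
```

Emit:
carry_out(steps=[{"fingers":0.7,"x":-0.05,"y":-0.08,"z":3,"twist":0.1},{"fingers":0.7,"x":0,"y":0,"z":4,"twist":0},{"fingers":0.7,"x":0,"y":0,"z":2.6,"twist":0},{"fingers":0.7,"x":0,"y":0,"z":0,"twist":0},{"fingers":0.1,"x":0,"y":0,"z":0,"twist":0},{"fingers":0.1,"x":0,"y":0,"z":0,"twist":0},{"fingers":0.1,"x":0,"y":0,"z":0,"twist":0},{"fingers":0.1,"x":0,"y":0,"z":0,"twist":0},{"fingers":0.1,"x":0,"y":0,"z":0,"twist":0}], grip_force=30)

```text
clock: 42.7
tool_pos: [0.4645, -0.0263, 0.19]
orientation: [[-0.553, -0.833, 0.003], [-0.833, 0.553, -0.0], [-0.001, -0.002, -1.0]]
force: [-1.2, -0.4, 6.2]
finger_gap: 0.0209
grip_force: 29.6
```

Emit:
carry_out(steps=[{"fingers":0.1,"x":-0.03,"y":-1.07,"z":0,"twist":-3},{"fingers":0.1,"x":-0.08,"y":-1.79,"z":0,"twist":-5},{"fingers":0.1,"x":-0.11,"y":-2.14,"z":0,"twist":-6},{"fingers":0.1,"x":-0.11,"y":-2.14,"z":0,"twist":-6},{"fingers":0.1,"x":-0.11,"y":-2.14,"z":0,"twist":-6},{"fingers":0.1,"x":-0.08,"y":-1.79,"z":0,"twist":-5},{"fingers":0.1,"x":-0.02,"y":-1.0,"z":0,"twist":-2.8},{"fingers":0.1,"x":0,"y":0,"z":0,"twist":0},{"fingers":0.1,"x":-0.22,"y":3.02,"z":0,"twist":8.45},{"fingers":0.1,"x":-0.22,"y":3.01,"z":0,"twist":8.45},{"fingers":0.1,"x":-0.22,"y":3.01,"z":0,"twist":8.45},{"fingers":0.1,"x":-0.22,"y":3.01,"z":0,"twist":8.45}])

```text
clock: 44.2
tool_pos: [0.4639, -0.0259, 0.19]
orientation: [[-0.558, -0.83, 0.004], [-0.83, 0.558, 0.001], [-0.003, -0.003, -1.0]]
force: [2.9, 5.2, 5.6]
finger_gap: 0.0214
grip_force: 30.1
```

Emit:
carry_out(steps=[{"fingers":0.1,"x":-0.03,"y":-1.07,"z":0,"twist":-3},{"fingers":0.1,"x":-0.08,"y":-1.79,"z":0,"twist":-5},{"fingers":0.1,"x":-0.11,"y":-2.14,"z":0,"twist":-6},{"fingers":0.1,"x":-0.11,"y":-2.14,"z":0,"twist":-6},{"fingers":0.1,"x":-0.11,"y":-2.14,"z":0,"twist":-6},{"fingers":0.1,"x":-0.08,"y":-1.79,"z":0,"twist":-5},{"fingers":0.1,"x":-0.02,"y":-1.0,"z":0,"twist":-2.8},{"fingers":0.1,"x":0,"y":0,"z":0,"twist":0},{"fingers":0.1,"x":-0.22,"y":3.02,"z":0,"twist":8.45},{"fingers":0.1,"x":-0.22,"y":3.01,"z":0,"twist":8.45},{"fingers":0.1,"x":-0.22,"y":3.01,"z":0,"twist":8.45},{"fingers":0.1,"x":-0.22,"y":3.01,"z":0,"twist":8.45}])

```text
clock: 45.7
tool_pos: [0.4639, -0.026, 0.19]
orientation: [[-0.558, -0.83, 0.004], [-0.83, 0.558, 0.001], [-0.003, -0.003, -1.0]]
force: [1.9, 6.3, 6.8]
finger_gap: 0.0208
grip_force: 33.1
```

```bash
python3 -c "
from h import *
lev()"
```

```text
t 45.7 r 0.2041 lever -0.0025 yaw -123.9 z 0.19002340050515013 [1.9 6.3 6.8]
```

Two more strokes, then back off.

Emit:
carry_out(steps=[{"fingers":0.1,"x":-0.03,"y":-1.07,"z":0,"twist":-3},{"fingers":0.1,"x":-0.08,"y":-1.79,"z":0,"twist":-5},{"fingers":0.1,"x":-0.11,"y":-2.14,"z":0,"twist":-6},{"fingers":0.1,"x":-0.11,"y":-2.14,"z":0,"twist":-6},{"fingers":0.1,"x":-0.11,"y":-2.14,"z":0,"twist":-6},{"fingers":0.1,"x":-0.08,"y":-1.79,"z":0,"twist":-5},{"fingers":0.1,"x":-0.02,"y":-1.0,"z":0,"twist":-2.8},{"fingers":0.1,"x":0,"y":0,"z":0,"twist":0},{"fingers":0.1,"x":-0.22,"y":3.02,"z":0,"twist":8.45},{"fingers":0.1,"x":-0.22,"y":3.01,"z":0,"twist":8.45},{"fingers":0.1,"x":-0.22,"y":3.01,"z":0,"twist":8.45},{"fingers":0.1,"x":-0.22,"y":3.01,"z":0,"twist":8.45}])

```text
clock: 47.2
tool_pos: [0.4639, -0.0259, 0.19]
orientation: [[-0.557, -0.83, 0.004], [-0.83, 0.557, 0.001], [-0.003, -0.003, -1.0]]
force: [3.4, 6.3, 7.0]
finger_gap: 0.0211
grip_force: 33.4
```

Emit:
carry_out(steps=[{"fingers":0.1,"x":-0.03,"y":-1.07,"z":0,"twist":-3},{"fingers":0.1,"x":-0.08,"y":-1.79,"z":0,"twist":-5},{"fingers":0.1,"x":-0.11,"y":-2.14,"z":0,"twist":-6},{"fingers":0.1,"x":-0.11,"y":-2.14,"z":0,"twist":-6},{"fingers":0.1,"x":-0.11,"y":-2.14,"z":0,"twist":-6},{"fingers":0.1,"x":-0.08,"y":-1.79,"z":0,"twist":-5},{"fingers":0.1,"x":-0.02,"y":-1.0,"z":0,"twist":-2.8},{"fingers":0.1,"x":0,"y":0,"z":0,"twist":0},{"fingers":0.1,"x":-0.22,"y":3.02,"z":0,"twist":8.45},{"fingers":0.1,"x":-0.22,"y":3.01,"z":0,"twist":8.45},{"fingers":0.1,"x":-0.22,"y":3.01,"z":0,"twist":8.45},{"fingers":0.1,"x":-0.22,"y":3.01,"z":0,"twist":8.45}])

```text
clock: 48.7
tool_pos: [0.4639, -0.0259, 0.19]
orientation: [[-0.557, -0.83, 0.004], [-0.83, 0.557, 0.002], [-0.004, -0.003, -1.0]]
force: [3.2, 6.5, 6.3]
finger_gap: 0.0211
grip_force: 33.6
```

Emit:
carry_out(steps=[{"fingers":0.1,"x":0,"y":0,"z":0,"twist":0},{"fingers":0.7,"x":0,"y":0,"z":0,"twist":0},{"fingers":0.7,"x":0,"y":0,"z":0,"twist":0},{"fingers":0.7,"x":0,"y":0,"z":0,"twist":0},{"fingers":0.7,"x":0,"y":0,"z":-4,"twist":0},{"fingers":0.7,"x":0,"y":0,"z":-6,"twist":0},{"fingers":0.7,"x":0,"y":0,"z":0,"twist":-8.9},{"fingers":0.7,"x":0,"y":0,"z":0,"twist":-8.9},{"fingers":0.7,"x":0,"y":0,"z":0,"twist":-8.9},{"fingers":0.7,"x":0,"y":0,"z":0,"twist":-9}])

```text
clock: 49.95
tool_pos: [0.4635, -0.0271, 0.2883]
orientation: [[0.042, -0.999, -0.001], [-0.999, -0.042, -0.0], [0.0, 0.001, -1.0]]
force: [-0.3, -0.3, 0.1]
finger_gap: 0.0597
grip_force: 0.0
```

```bash
python3 - <<'E'
from h import *
go(.484,.157,.29,-87.9); cellport('d4.png')
E
```

```text
t=50.0 dxyz(cm, tool axes) [-18.31  -2.82  -0.18] |18.5| twist 0.3 deg (x-axis yaw now -87.6, q6 -0.24)
scene 52 [0.4893 0.1466 0.1659] [0.484 0.157]
side 192 [0.4838 0.1564 0.1662] [0.4825 0.1576]
```

The third cell is under the port, at the same spot as the others.

Emit:
carry_out(steps=[{"fingers":0.7,"x":-2,"y":-0.3,"z":0,"twist":0},{"fingers":0.7,"x":-4.2,"y":-0.65,"z":0,"twist":0},{"fingers":0.7,"x":-4.5,"y":-0.65,"z":0,"twist":0},{"fingers":0.7,"x":-4.5,"y":-0.65,"z":0,"twist":0},{"fingers":0.7,"x":-3,"y":-0.5,"z":0,"twist":0},{"fingers":0.7,"x":0,"y":0,"z":0,"twist":0},{"fingers":0.7,"x":0,"y":0,"z":0,"twist":0}])

```text
clock: 50.92
tool_pos: [0.4843, 0.1556, 0.2885]
orientation: [[0.035, -0.999, -0.0], [-0.999, -0.035, -0.001], [0.001, 0.0, -1.0]]
force: [0.9, -0.7, -0.0]
finger_gap: 0.0599
grip_force: 0.0
```

```bash
python3 - <<'E'
from h import *
go(.484,.1572,.132,-87.9)
E
```

```text
t=50.9 dxyz(cm, tool axes) [-0.17  0.02 15.65] |15.6| twist -0.1 deg (x-axis yaw now -88.0, q6 -0.58)
```

Emit:
carry_out(steps=[{"fingers":0.7,"x":-0.15,"y":0,"z":4,"twist":0},{"fingers":0.7,"x":0,"y":0,"z":4,"twist":0},{"fingers":0.7,"x":0,"y":0,"z":4,"twist":0},{"fingers":0.7,"x":0,"y":0,"z":2.4,"twist":0},{"fingers":0.7,"x":0,"y":0,"z":1.2,"twist":0},{"fingers":0.7,"x":0,"y":0,"z":0,"twist":0},{"fingers":0.35,"x":0,"y":0,"z":0,"twist":0},{"fingers":0.35,"x":0,"y":0,"z":0,"twist":0},{"fingers":0.35,"x":0,"y":0,"z":0,"twist":0},{"fingers":0.35,"x":0,"y":0,"z":0,"twist":0}], grip_force=40)

```text
clock: 52.18
tool_pos: [0.4849, 0.1577, 0.134]
orientation: [[0.037, -0.999, 0.002], [-0.999, -0.037, 0.001], [-0.001, -0.002, -1.0]]
force: [-2.4, -0.9, 5.7]
finger_gap: 0.039
grip_force: 40.0
```

```bash
python3 - <<'E'
from h import *
go(.446,-.2494,.30,-87.9)
E
```

```text
t=52.2 dxyz(cm, tool axes) [ 40.53   5.35 -16.64] |44.1| twist 0.0 deg (x-axis yaw now -87.9, q6 -0.59)
```

Emit:
carry_out(steps=[{"fingers":0.35,"x":0,"y":0,"z":-2,"twist":0},{"fingers":0.35,"x":0,"y":0,"z":-4,"twist":0},{"fingers":0.35,"x":0,"y":0,"z":-4,"twist":0},{"fingers":0.35,"x":0,"y":0,"z":-4,"twist":0},{"fingers":0.35,"x":0,"y":0,"z":-2.7,"twist":0},{"fingers":0.35,"x":2,"y":0.25,"z":0,"twist":0},{"fingers":0.35,"x":4,"y":0.52,"z":0,"twist":0},{"fingers":0.35,"x":4.5,"y":0.6,"z":0,"twist":0},{"fingers":0.35,"x":4.5,"y":0.6,"z":0,"twist":0},{"fingers":0.35,"x":4.5,"y":0.6,"z":0,"twist":0},{"fingers":0.35,"x":4.5,"y":0.6,"z":0,"twist":0},{"fingers":0.35,"x":4.5,"y":0.6,"z":0,"twist":0}])

```text
clock: 53.68
tool_pos: [0.4554, -0.1304, 0.2979]
orientation: [[0.036, -0.999, -0.003], [-0.999, -0.036, 0.001], [-0.001, 0.003, -1.0]]
force: [1.3, 0.8, -2.7]
finger_gap: 0.0388
grip_force: 42.2
```

Emit:
carry_out(steps=[{"fingers":0.35,"x":4.5,"y":0.6,"z":0,"twist":0},{"fingers":0.35,"x":4,"y":0.55,"z":0,"twist":0},{"fingers":0.35,"x":2.5,"y":0.33,"z":0,"twist":0},{"fingers":0.35,"x":1,"y":0.1,"z":0,"twist":0},{"fingers":0.35,"x":0,"y":0,"z":0,"twist":0},{"fingers":0.35,"x":0,"y":0,"z":0,"twist":0}])

```text
clock: 54.42
tool_pos: [0.4454, -0.2485, 0.2993]
orientation: [[0.037, -0.999, -0.0], [-0.999, -0.037, 0.001], [-0.001, 0.0, -1.0]]
force: [0.8, 0.5, -2.5]
finger_gap: 0.0385
grip_force: 42.1
```

```bash
python3 - <<'E'
from h import *
go(.446,-.2494,.063,-87.9)
E
```

```text
t=54.4 dxyz(cm, tool axes) [ 0.11 -0.06 23.63] |23.6| twist 0.0 deg (x-axis yaw now -87.9, q6 0.24)
```

Emit:
carry_out(steps=[{"fingers":0.35,"x":0.05,"y":-0.05,"z":2.5,"twist":0},{"fingers":0.35,"x":0,"y":0,"z":4.5,"twist":0},{"fingers":0.35,"x":0,"y":0,"z":4.5,"twist":0},{"fingers":0.35,"x":0,"y":0,"z":4.5,"twist":0},{"fingers":0.35,"x":0,"y":0,"z":3.5,"twist":0},{"fingers":0.35,"x":0,"y":0,"z":2.0,"twist":0},{"fingers":0.35,"x":0,"y":0,"z":1.0,"twist":0},{"fingers":0.35,"x":0,"y":0,"z":0.5,"twist":0},{"fingers":0.35,"x":0,"y":0,"z":0.3,"twist":0},{"fingers":0.35,"x":0,"y":0,"z":0.2,"twist":0},{"fingers":0.35,"x":0,"y":0,"z":0.2,"twist":0},{"fingers":0.35,"x":0,"y":0,"z":0,"twist":0}])

```text
clock: 55.92
tool_pos: [0.4464, -0.2498, 0.0631]
orientation: [[0.037, -0.999, 0.001], [-0.999, -0.037, -0.0], [0.0, -0.001, -1.0]]
force: [-0.4, 0.4, -0.6]
finger_gap: 0.0389
grip_force: 42.4
```

Emit:
carry_out(steps=[{"fingers":0.55,"x":0,"y":0,"z":0.05,"twist":0},{"fingers":0.6,"x":0,"y":0,"z":0,"twist":0},{"fingers":0.7,"x":0,"y":0,"z":0,"twist":0},{"fingers":0.7,"x":0,"y":0,"z":-2.5,"twist":0},{"fingers":0.7,"x":0,"y":0,"z":-5,"twist":0},{"fingers":0.7,"x":0,"y":0,"z":-5,"twist":0},{"fingers":0.7,"x":0,"y":0,"z":-5,"twist":0},{"fingers":0.7,"x":0,"y":0,"z":-4.5,"twist":0},{"fingers":0.7,"x":0,"y":0,"z":0,"twist":0}])

```text
clock: 57.05
tool_pos: [0.4476, -0.2505, 0.2862]
orientation: [[0.036, -0.999, 0.008], [-0.999, -0.036, -0.003], [0.003, -0.008, -1.0]]
force: [0.3, 0.2, -0.5]
finger_gap: 0.0598
grip_force: 0.0
```

```bash
python3 - <<'E'
from h import *
incar()
for n in('scene','side'):
    K,M=cam(n); o,im,d=pic(n); C=cloud(K,M,d); save(im,n+'9.png')
    for r in env.landmark_of('cover',n): 
        u,v=r['location'][0]*640,r['location'][1]*480; print(n,round(r['score'],2),int(u),int(v),ray_z(K,M,u,v,0)[:2].round(3))
    for c in ((.32,-.12),):
        m=(np.hypot(C[...,0]-c[0],C[...,1]-c[1])<.11)&(C[...,2]>.035)&(C[...,2]<.055)&(d>0)
        if m.sum()>5: print(n,'knob',m.sum(),C[m].mean(0).round(4),cv2.minEnclosingCircle(C[m][:,:2].astype(np.float32)))
go(.32,-.12,.2)
E
```

```text
side (0.4506, -0.38) 227 [ 0.45   -0.3789  0.0958]
side (0.4482, -0.3146) 221 [ 0.4474 -0.3145  0.0959]
side (0.4458, -0.2496) 152 [ 0.4502 -0.2492  0.0957]
scene (0.4506, -0.38) 242 [ 0.4481 -0.3788  0.0952]
scene (0.4482, -0.3146) 224 [ 0.4448 -0.3153  0.0952]
scene (0.4458, -0.2496) 232 [ 0.4435 -0.2481  0.0957]
scene 0.83 178 203 [0.51  0.456]
scene 0.73 216 319 [0.252 0.246]
scene 0.72 361 340 [ 0.313 -0.116]
scene 0.25 297 212 [0.584 0.146]
scene knob 121 [ 0.3201 -0.1204  0.0461] ((0.3208238482475281, -0.12059561163187027), 0.014832824468612671)
side 0.88 420 152 [0.511 0.466]
side 0.63 239 247 [ 0.318 -0.127]
side 0.57 310 144 [0.24  0.257]
side knob 92 [ 0.3222 -0.1209  0.0458] ((0.32067903876304626, -0.12015747278928757), 0.015070879831910133)
 t=57.4 dxyz(cm, tool axes) [-13.39  12.06   8.12] |19.8|
```

View pics/side9.png

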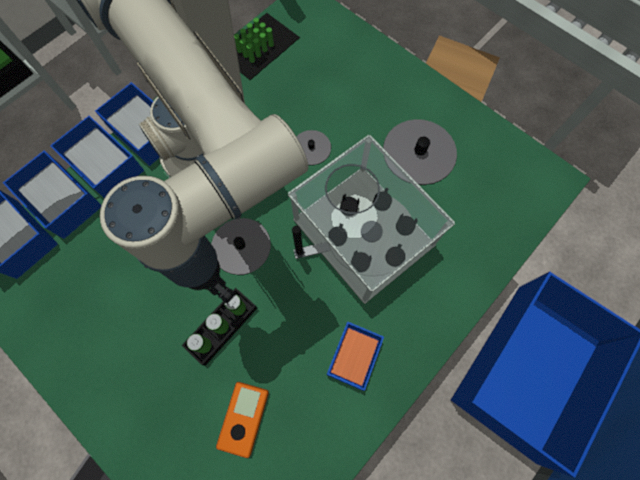

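The box is empty and all three cells stand in the carrier at about (200–235, 300–345). The middle-sized cover, at (240,247), hasn't moved: its knob is at (0.3207, -0.1204). Fetching it.

Emit:
carry_out(steps=[{"fingers":0.7,"x":-1.5,"y":1.3,"z":0,"twist":0},{"fingers":0.7,"x":-3,"y":2.7,"z":0,"twist":0},{"fingers":0.7,"x":-3.5,"y":3.2,"z":0,"twist":0},{"fingers":0.7,"x":-3,"y":2.7,"z":0,"twist":0},{"fingers":0.7,"x":-2,"y":1.8,"z":4,"twist":0},{"fingers":0.7,"x":-0.4,"y":0.3,"z":5,"twist":0},{"fingers":0.7,"x":0,"y":0,"z":5,"twist":0},{"fingers":0.7,"x":0,"y":0,"z":3,"twist":0},{"fingers":0.7,"x":0,"y":0,"z":0,"twist":0},{"fingers":0.7,"x":0,"y":0,"z":0,"twist":0}])

```text
clock: 58.6
tool_pos: [0.3221, -0.1203, 0.1132]
orientation: [[0.037, -0.999, 0.001], [-0.999, -0.037, -0.001], [0.001, -0.001, -1.0]]
force: [0.2, 0.1, 0.1]
finger_gap: 0.0595
grip_force: 0.0
```

```bash
python3 - <<'E'
from h import *
go(.3207,-.1204,.0175)
E
```

```text
t=58.6 dxyz(cm, tool axes) [0.   0.15 9.57] |9.6|
```

Emit:
carry_out(steps=[{"fingers":0.7,"x":0,"y":0.15,"z":3,"twist":0},{"fingers":0.7,"x":0,"y":0,"z":4,"twist":0},{"fingers":0.7,"x":0,"y":0,"z":2,"twist":0},{"fingers":0.7,"x":0,"y":0,"z":0.5,"twist":0},{"fingers":0.2,"x":0,"y":0,"z":0,"twist":0},{"fingers":0.2,"x":0,"y":0,"z":0,"twist":0},{"fingers":0.2,"x":0,"y":0,"z":0,"twist":0},{"fingers":0.2,"x":0,"y":0,"z":0,"twist":0},{"fingers":0.2,"x":0,"y":0,"z":0,"twist":0}], grip_force=50)

```text
clock: 59.72
tool_pos: [0.3212, -0.1202, 0.0185]
orientation: [[0.037, -0.999, 0.003], [-0.999, -0.037, -0.0], [0.0, -0.003, -1.0]]
force: [-0.3, 1.6, 7.3]
finger_gap: 0.0284
grip_force: 49.2
```

```bash
python3 - <<'E'
from h import *
go(.484,.1575,.275)
E
```

```text
t=59.7 dxyz(cm, tool axes) [-27.14 -17.38 -25.6 ] |41.2|
```

Emit:
carry_out(steps=[{"fingers":0.2,"x":0,"y":0,"z":-1.5,"twist":0},{"fingers":0.2,"x":0,"y":0,"z":-4,"twist":0},{"fingers":0.2,"x":0,"y":0,"z":-5,"twist":0},{"fingers":0.2,"x":0,"y":0,"z":-5,"twist":0},{"fingers":0.2,"x":0,"y":0,"z":-5,"twist":0},{"fingers":0.2,"x":0,"y":0,"z":-4,"twist":0},{"fingers":0.2,"x":0,"y":0,"z":-1.1,"twist":0},{"fingers":0.2,"x":-2,"y":-1.28,"z":0,"twist":0},{"fingers":0.2,"x":-3.5,"y":-2.24,"z":0,"twist":0},{"fingers":0.2,"x":-3.5,"y":-2.24,"z":0,"twist":0},{"fingers":0.2,"x":-3.5,"y":-2.24,"z":0,"twist":0},{"fingers":0.2,"x":-3.5,"y":-2.24,"z":0,"twist":0}])

```text
clock: 61.22
tool_pos: [0.4159, 0.0447, 0.272]
orientation: [[0.037, -0.999, -0.002], [-0.999, -0.037, -0.0], [0.0, 0.002, -1.0]]
force: [0.8, 0.6, -1.7]
finger_gap: 0.0286
grip_force: 50.1
```

Emit:
carry_out(steps=[{"fingers":0.2,"x":-3.5,"y":-2.24,"z":0,"twist":0},{"fingers":0.2,"x":-3.5,"y":-2.24,"z":0,"twist":0},{"fingers":0.2,"x":-3,"y":-1.92,"z":0,"twist":0},{"fingers":0.2,"x":-1.1,"y":-0.7,"z":0,"twist":0},{"fingers":0.2,"x":0,"y":0,"z":0,"twist":0},{"fingers":0.2,"x":0,"y":0,"z":0,"twist":0}])

```text
clock: 61.98
tool_pos: [0.4826, 0.1563, 0.273]
orientation: [[0.036, -0.999, -0.001], [-0.999, -0.036, -0.0], [0.0, 0.001, -1.0]]
force: [-0.4, -0.2, -2.1]
finger_gap: 0.0287
grip_force: 50.1
```

```bash
python3 - <<'E'
from h import *
go(.484,.1575,.2005)
E
```

```text
t=62.0 dxyz(cm, tool axes) [-0.12 -0.15  7.25] |7.2|
```

Emit:
carry_out(steps=[{"fingers":0.2,"x":-0.1,"y":-0.15,"z":2,"twist":0},{"fingers":0.2,"x":0,"y":0,"z":2.5,"twist":0},{"fingers":0.2,"x":0,"y":0,"z":1.5,"twist":0},{"fingers":0.2,"x":0,"y":0,"z":0.7,"twist":0},{"fingers":0.2,"x":0,"y":0,"z":0.3,"twist":0},{"fingers":0.2,"x":0,"y":0,"z":0.2,"twist":0},{"fingers":0.2,"x":0,"y":0,"z":0,"twist":0}])

```text
clock: 62.85
tool_pos: [0.4848, 0.1582, 0.2014]
orientation: [[0.037, -0.999, 0.001], [-0.999, -0.037, 0.0], [-0.0, -0.001, -1.0]]
force: [-0.3, 0.6, -2.4]
finger_gap: 0.0283
grip_force: 50.1
```

Emit:
carry_out(steps=[{"fingers":0.2,"x":0,"y":0,"z":0.1,"twist":0},{"fingers":0.2,"x":0,"y":0,"z":0.05,"twist":0},{"fingers":0.7,"x":0,"y":0,"z":0,"twist":0},{"fingers":0.7,"x":0,"y":0,"z":0,"twist":0},{"fingers":0.7,"x":0,"y":0,"z":0,"twist":0},{"fingers":0.7,"x":0,"y":0,"z":-2,"twist":0},{"fingers":0.7,"x":0,"y":0,"z":-5,"twist":0},{"fingers":0.7,"x":2.5,"y":0,"z":-3,"twist":0},{"fingers":0.7,"x":5,"y":0,"z":0,"twist":0},{"fingers":0.7,"x":5,"y":0,"z":0,"twist":0},{"fingers":0.7,"x":5,"y":0,"z":0,"twist":0},{"fingers":0.7,"x":2.5,"y":0,"z":0,"twist":0}])

```text
clock: 64.35
tool_pos: [0.4917, -0.044, 0.2997]
orientation: [[0.035, -0.999, 0.0], [-0.999, -0.035, -0.0], [0.0, -0.0, -1.0]]
force: [0.5, 0.2, 0.5]
finger_gap: 0.0595
grip_force: 0.0
```

```bash
python3 - <<'E'
from h import *
incar()
for n in('scene','side'):
    K,M=cam(n); o,im,d=pic(n); C=cloud(K,M,d)
    if n=='side': save(cv2.resize(im[110:380,170:470],None,fx=2.2,fy=2.2),'end.png')
    m=(np.hypot(C[...,0]-.484,C[...,1]-.158)<.03)&(C[...,2]>.215)&(C[...,2]<.24)&(d>0)
    if m.sum()>5: print(n,'knob',m.sum(),C[m].mean(0).round(4),cv2.minEnclosingCircle(C[m][:,:2].astype(np.float32)))
E
```

```text
side (0.4506, -0.38) 229 [ 0.4501 -0.3788  0.0957]
side (0.4482, -0.3146) 222 [ 0.4474 -0.3145  0.0958]
side (0.4458, -0.2496) 210 [ 0.4454 -0.2491  0.0955]
scene (0.4506, -0.38) 242 [ 0.4479 -0.3786  0.0953]
scene (0.4482, -0.3146) 237 [ 0.4456 -0.3144  0.0957]
scene (0.4458, -0.2496) 236 [ 0.4436 -0.2483  0.0955]
side knob 125 [0.4855 0.1554 0.2267] ((0.48414379358291626, 0.1563698798418045), 0.015080706216394901)
```

View pics/end.png

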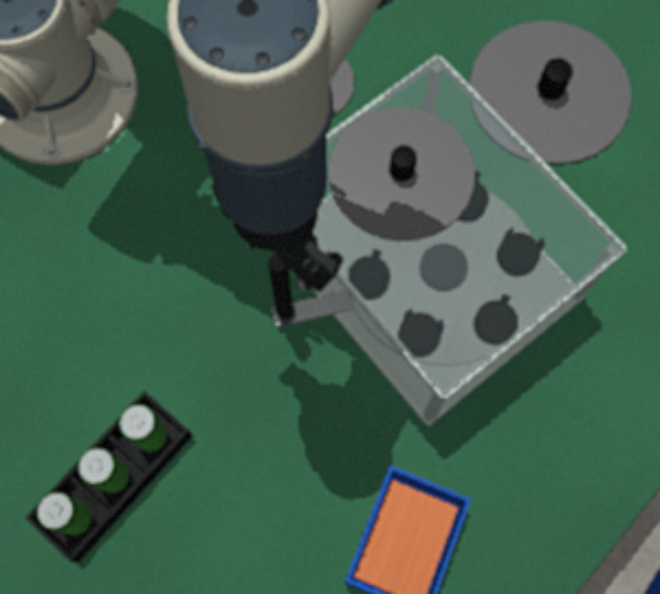

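The cover lies flat over the port: its knob is at (0.484, 0.156), with the port at (0.484, 0.158). All three cells stand in the carrier and the arm touches nothing, so I'm handing in.

```bash
python3 -c "
from bench import env
print(env.close_job())"
```

```text
the job is handed in; nothing more can be done
None
```

The job is handed in: all three cells stand upright in the carrier, and the cover lies flat over the port, about 2 mm off its centre by camera. The hand-in call returned no verdict.

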